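# Crank the tilted-drive vise tight

### The job

Fit the loose crank onto the slanting square shaft end of the blue vise and wind it clockwise, without letting it come off partway, until the aluminium block is clamped tight. Then take the crank off and set it down gently, standing upright on its hub, in the blue tray; leave the hammer, oil bottle and scribing gauge where they are.

Things in the scene. Friction and masses are not known exactly. Their poses are not given: they have to be found in the camera images.
- crank: Loose steel ball crank, 0.6 kg, 160 mm long, standing upright on its hub. Origin: centre of the hub's underside; z up the hub's axis, x towards the handle. Hub 42 x 42 mm, 48 mm tall, with a square socket 20.5 mm wide, 36 mm deep, open below, square to x and y (fits the shaft four ways). Flat arm along x, 20 mm wide, z 38 to 48 mm. At x = -58 mm a counterweight ball, 34 mm across.
- socket_end (a point): Centre of the inner end of the crank's socket, on the hub's axis, 36 mm above the hub's underside; axes as the crank's.
- boss (a point): The red square gripping boss on top of the crank's hub, 26 x 26 mm, sides square to the crank's x and y, from 48 to 92 mm above the hub's underside. This point is on the axis at 76 mm, a good height to grip; axes as the crank's.
- handle (a point): Middle of the crank's black round handle, 72 mm along the crank's x and 85 mm above the hub's underside; axes as the crank's. It stands parallel to the crank's z, 24 mm thick, from 53 to 113 mm above the underside (pin end to 117). The sleeve spins freely on its pin, so it can be held with the tool's orientation constant while the crank turns.
- shaft_tip (a point): Centre of the outer end of the vise's square shaft; z points out along the shaft, 30 degrees from vertical, leaning away from the jaws (roughly to the robot); x and y are square to the flats and turn with the shaft. From the tip down: 6 mm of 12 mm square brass, 29 mm of 18 mm square, then a 38 mm round collar on which the fitted hub rests (socket end then 1 mm past the tip).
- screw (a joint): Turn of the shaft in rad, growing clockwise seen from outside looking at the shaft end (this closes the vise); 10 mm of jaw travel a turn. Starts between 0 and 4.5; hard stop at 20. The sprung pad meets the block at about 15; it is clamped tight within the last third of a turn or so before the stop (18 to 20; aim at 19). Takes about 0.15 N m to turn and stays where left.
- vise: Blue machine vise fixed to the bench, foot 286 x 120 mm, 95 mm high at the jaws. Origin on the bench under the slanting shaft, x along the vise from the shaft to the jaws, z up. The shaft leaves its sloping housing 86 mm above the bench.
- block: Aluminium block 36 x 80 x 55 mm lying loose on the vise's bed, against the fixed jaw or a few mm off it; origin at the centre of its underside. The jaw pushes it home; it need not be touched.
- jaw_pad: Black rubber-faced sprung pad, 8 x 96 x 40 mm, on the moving jaw, pressing the block towards the fixed jaw; origin on the bed's level at its middle, x towards the block. It can be pushed back into the jaw by 11 mm (2 N per mm).
- tray: Blue open tray fixed to the bench, 180 x 180 mm, 25 mm high, walls and floor 5 mm; origin at the centre of its underside. It takes the hub; the crank's arm stands above its walls.
- hammer: Bystander: hammer lying on the bench, 220 mm long.
- oil: Bystander: yellow oil bottle, 60 mm diameter, 170 mm tall, upright; origin at its underside.
- gauge: Bystander: scribing gauge, a round steel foot 72 mm across with a thin post 205 mm tall and a slanting needle 100 mm long near the top; origin at its underside.
Mind the look-alikes: they are no part of the job. What is shaped like the crank but brown is not meant.

How it is judged:
By the outcome, as a careful person would: the job done as asked, in the order asked, and still so for the second after the job is handed in, with the robot touching nothing.
It also fails if it takes over 72 s, if anything falls off the work surface, if the arm or the gripper's body presses on something with over 40 N, if the wrist force passes 120 N, or if a joint passes its speed limit or range.

### The arm

A 6-joint arm with a two-finger parallel gripper is mounted at the origin on the work surface. World frame = base frame: x ahead of the robot, y to its left, z up, the work surface at z = 0. Lengths are in mm, angles in degrees, forces in N, time in s.
With the tool pointing down it reaches from about 350 to 850 mm from the base axis. Payload 8.1 kg.
Tool frame: the origin (TCP) lies between the finger pads; the fingertips stand 22 mm ahead of it and the grasp point (between the pads) lies 3 mm ahead of it; z points along the fingers, y is the line along which they close (so a half turn about z gives the same grasp; the last joint's range is limited). The gripper opens to 85 mm and grips with 20 to 120 N. Pads are 22 mm wide; open, the fingers measure 114 mm over their backs; the gripper's body (76 mm by 85 mm) begins 54 mm behind the grasp point. The pads swing forward as they close: fully open they stand 13 mm farther back than shut.
Start: joints at [65.867, 7.471, 85.268, -0, 87.261, -4.893], TCP at [197.693, 566.5, 253.292] pointing down, gripper open.
Joint ranges: [-169.43, 169.43], [-51.17, 129.36], [1.28, 143.12], [-76.62, 256.62], [0, 156.53], [-152.29, 152.29]. Speed limits (degrees/s): [136.94, 136.94, 159.86, 180, 180, 180].

### API

Orientations are given as [roll, pitch, yaw] about the fixed x, y, z axes, in that order (R = Rz(yaw) Ry(pitch) Rx(roll)).
In Python, from bench import r, vision gives the robot as it stands.
- The arm moves only by the tool step_arm, never from a script. Its argument "targets" is a list that holds one entry, the list of rows, each a list of 6 numbers: the shift along the world's x, y, z in mm, then the turn, a rotation vector about the world's x, y, z in rad. In form: [[[x, y, z, rx, ry, rz], ...]]. A call has 1 to 12 rows; each row is the pose to reach, as a shift and turn from the pose commanded when the call began; what a row does not reach only later rows make up. A row lasts 1/12 s, in which the tool goes at most 41.7 mm and 7.16 degrees, less where a joint would pass 70% of its speed; a pose out of reach is approached as far as the arm can. A call with a gripper value outside its range is refused whole. "fingers" is the gripper's target within -1 to 1 (shut at 1, half-way at 0, fully open at -1), set as the call begins (left out, the last holds). The fingers move at their own pace and stop on an object; "newtons" is the grip in N (left out, the last holds). Time passes only in rows, so rows that repeat a pose let the fingers close. It gives the time, the measured TCP pose, the force, the opening and the grip force at its end, in the units of the state.
- r.sense(): the state, without advancing time (a new reading comes with each control period).
- vision.snapshot(name): name is "scene" or "top" or "wrist"; returns a dict with "img" (480x640x3 uint8, blue, green, red), "mtx" (3x3 intrinsics, pixels), "eye" and "attitude" of the camera in the world. Camera axes: x right, y up, looking along -z (the intrinsics and any distortion apply to the point x, -y, -z); pixel columns grow to the right and rows downward; lengths in mm; the calibration is good to about 2 mm. A picture is of the moment at which its call begins. There is no depth.
- r.hand_in(): hands the job in; it is judged then, once.
The state is a dict: "time": time; "joint_pos": joint angles; "qd": joint speeds; "joint_efforts": joint torques, N m; "tool_pos": TCP position; "tcp_rot": TCP orientation; "ft_force": force on the tool from outside, world axes, zero at the start; "wrist_torque": the same for the moment, N m; "finger_gap": finger opening in mm; "grip_force": force on a finger pad.
Only numpy, scipy, OpenCV 4.12 (cv2) and the standard library are available. Lean on these libraries where they do the work, as an engineer would, in place of code of your own. Each camera call takes 0.05 s, during which the arm holds its last target. There are 200 camera calls.

## Working session

There is one attempt and no reset: what is moved stays moved. The work goes in short steps, Python scripts to look and compute and a tool call to move; the robot and the scene stay as the last step left them, time stands still between calls to the robot, and variables do not carry over. Pictures are saved under pics/ and viewed, at most 10 in all, crops included, and the job is handed in when it is done.

Besides the shell and the picture viewer there is one more tool, called after "Request:" by a JSON object that holds its "name" and its "arguments", one argument or row to a line. step_arm: Moves the arm, as the interface text tells. Its arguments: {"type":"object","properties":{"targets":{"type":"array"},"fingers":{"type":"number"},"newtons":{"type":"number"}},"required":["targets"]}

```bash
mkdir -p pics; ls; python3 - <<'E'
from bench import r, vision
import cv2,json
s=r.sense(); print(s)
for n in ["scene","top","wrist"]:
    d=vision.snapshot(n); cv2.imwrite(f"pics/{n}0.png",d["img"]); print(n,d["mtx"],d["eye"],d["attitude"],[k for k in d])
E
```

```text
pics
{'time': 0.0, 'joint_pos': array([ 6.58666768e+01,  7.51662618e+00,  8.53311464e+01,  1.38065752e-04,
        8.72606044e+01, -4.89375086e+00]), 'qd': array([ 0.07045452, -0.0189068 ,  0.00299822,  0.10493604,  0.07001184,
        0.07940816]), 'joint_efforts': array([-5.93893310e-04, -5.69443381e+01, -5.00524735e+01, -4.33062405e-04,
        1.60005817e-02, -1.55741992e-05]), 'tool_pos': array([197.48352812, 566.01984969, 252.21066717]), 'tcp_rot': array([-1.79892030e+02, -9.38284116e-03,  1.60760412e+02]), 'ft_force': array([-0.11406645, -0.60387118, -0.09638976]), 'wrist_torque': array([0.0551294 , 0.02553499, 0.01304026]), 'grip_force': 0.0, 'finger_gap': 85.62123136217373}
scene [[441.04817142   0.         319.37292633]
 [  0.         441.04817142 233.3397044 ]
 [  0.           0.           1.        ]] [1094.58856286 -578.80569126 1018.26424753] [41.57659075 -0.48288928 48.74394128] ['img', 'mtx', 'eye', 'attitude']
top [[619.74442962   0.         319.67427612]
 [  0.         619.74442962 233.11817627]
 [  0.           0.           1.        ]] [ 391.13534296  -17.34304841 1603.37006388] [  3.57500533  -1.00414581 -91.35009175] ['img', 'mtx', 'eye', 'attitude']
wrist [[428.16053163   0.         314.16582193]
 [  0.         428.16053163 247.19724052]
 [  0.           0.           1.        ]] [118.44653037 593.10611246 373.06055035] [-18.88809843   0.08534287  70.75492999] ['img', 'mtx', 'eye', 'attitude']
```

View pics/top0.png

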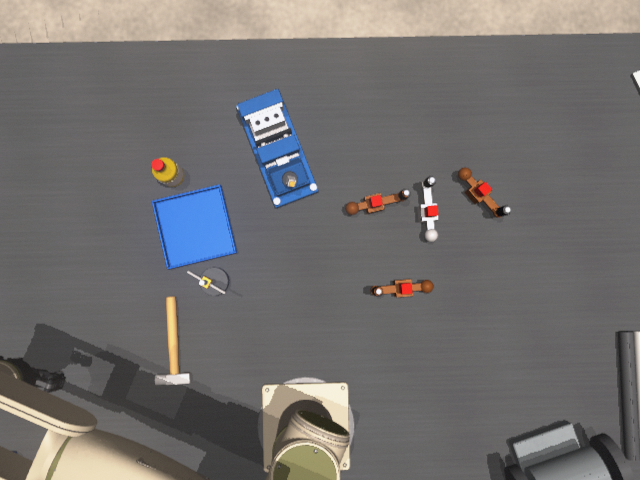

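View pics/scene0.png

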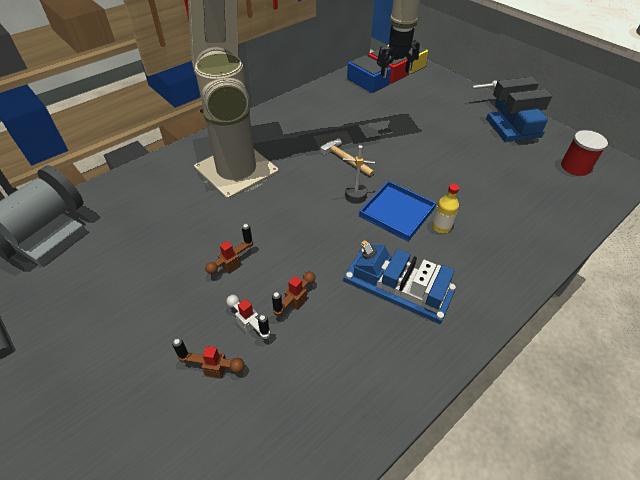

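```bash
cat > h.py <<'E'
import numpy as np, cv2
from scipy.spatial.transform import Rotation as Ro
from bench import r, vision
def snap(n,fn=None):
    d=vision.snapshot(n); d["R"]=Ro.from_euler("xyz",d["attitude"],degrees=True).as_matrix(); d["eye"]=np.array(d["eye"])
    if fn: cv2.imwrite(f"pics/{fn}.png",d["img"])
    return d
def ray(d,u,v):
    p=np.linalg.inv(d["mtx"])@[u,v,1]; w=d["R"]@[p[0],-p[1],-p[2]]; return w/np.linalg.norm(w)
def onz(d,u,v,z):
    w=ray(d,u,v); return d["eye"]+w*(z-d["eye"][2])/w[2]
def proj(d,P):
    c=d["R"].T@(np.array(P,float)-d["eye"]); p=d["mtx"]@[c[0],-c[1],-c[2]]; return p[:2]/p[2]
def tri(obs):
    A=np.zeros((3,3));b=np.zeros(3)
    for d,(u,v) in obs:
        w=ray(d,u,v);M=np.eye(3)-np.outer(w,w);A+=M;b+=M@d["eye"]
    return np.linalg.solve(A,b)
def blobs(mask,amin=20):
    n,l,s,c=cv2.connectedComponentsWithStats(mask.astype(np.uint8))
    return [(int(s[i,4]),c[i].round(1)) for i in range(1,n) if s[i,4]>=amin]
def red(im):
    b,g,rr=[im[...,i].astype(int) for i in range(3)]; return (rr>120)&(g<60)&(b<60)
def bluem(im):
    b,g,rr=[im[...,i].astype(int) for i in range(3)]; return (b>90)&(b>1.6*g)&(b>2*rr)
E
python3 - <<'E'
from h import *
t=snap("top");s=snap("scene")
cv2.imwrite("pics/crop.png",cv2.resize(t["img"][80:310,230:530],None,fx=2.6,fy=2.6,interpolation=cv2.INTER_CUBIC))
print(blobs(red(t["img"])),blobs(red(s["img"])))
for a,c in blobs(red(t["img"])): print(c,onz(t,*c,85))
print(blobs(bluem(t["img"]),100))
print("tray",onz(t,195,227,15),"shaft",onz(t,291,181,125),"vise front",onz(t,278,201,10),onz(t,313,187,10),"ball",onz(t,431,235,43),"pin",onz(t,430.5,181,117),"gauge",onz(t,215,281,5))
print("tri boss",tri([(t,(432,211)),(s,(246,309))]), "tip",tri([(t,(291.5,179)),(s,(366,243))]))
E
```

```text
[(103, array([484.3, 188.3])), (99, array([375.8, 201. ])), (97, array([432.3, 210.5])), (110, array([406.2, 288. ]))] [(21, array([372.7,  55.6])), (42, array([397.4,  63.6])), (50, array([453.7, 186.8])), (69, array([225.5, 245.3])), (82, array([294.8, 281.2])), (89, array([244. , 304.5])), (115, array([209.2, 351.7]))]
[484.3 188.3] [ 587.43382288 -456.69240752   85.        ]
[375.8 201. ] [ 561.61785817 -186.50672543   85.        ]
[432.3 210.5] [ 535.04163259 -325.50917602   85.        ]
[406.2 288. ] [ 346.04683722 -254.77328153   85.        ]
[(117, array([248.8, 107.5])), (412, array([279.1, 148.4])), (113, array([307. , 168.8])), (103, array([268.1, 183. ])), (5034, array([193.7, 226.4])), (241, array([295. , 195.2]))]
tray [512.57141977 271.35916727  15.        ] shaft [609.77607375  20.46527795 125.        ] vise front [575.49020095  58.01478772  10.        ] [609.95325009 -33.15536349  10.        ] ball [ 476.86537973 -328.5587103    43.        ] pin [ 603.87034955 -317.14611667  117.        ] gauge [373.35655103 223.60781573   5.        ]
tri boss [ 536.60029599 -325.08852101   71.74245392] tip [613.40796208  18.47914824 129.11679815]
```

View pics/crop.png

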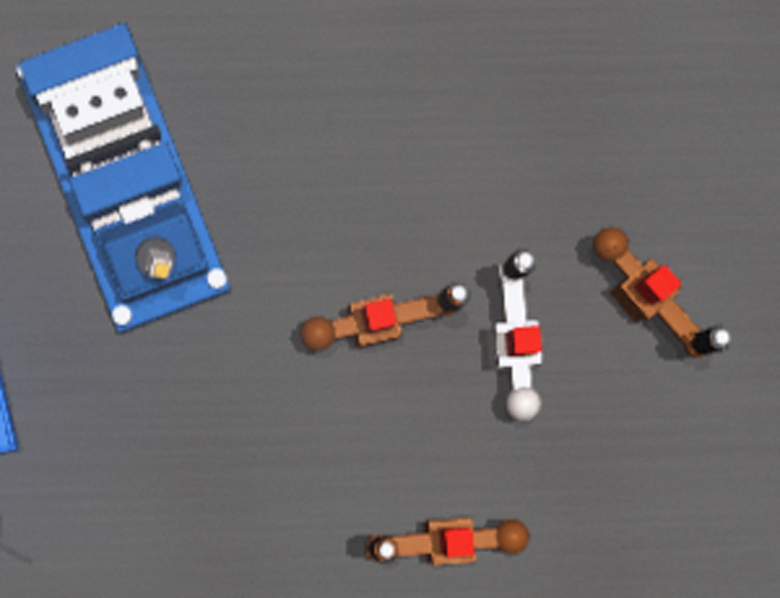

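Candidates in the top view are (376,201), (484,189) and (406,288), all brown, and (432,211), which is light steel. The crop confirms that the steel one at (432,211) is the crank, with its ball at (431,235) and pin at (430,181). The vise shaft's brass tip is at (292,182). I'm moving over the crank for a close look.

Request:
{"name": "step_arm", "arguments": {
  "targets": [
    [[14,-37,8,0,0,-0.113],[28,-74,16,0,0,-0.226],[42,-111,24,0,0,-0.339],[56,-148,32,0,0,-0.452],[70,-185,40,0,0,-0.565],[84,-222,48,0,0,-0.678],[98,-259,50,0,0,-0.791],[112,-296,50,0,0,-0.904],[126,-333,50,0,0,-1.017],[140,-370,50,0,0,-1.13],[154,-407,50,0,0,-1.243],[168,-444,50,0,0,-1.356]]
  ],
  "fingers": -1
}}

```text
time: 1.25
tool_pos: [365.8, 120.7, 303.5]
tcp_rot: [179.9, -0.0, 82.8]
ft_force: [0.3, 0.6, 0.5]
finger_gap: 85.6
grip_force: 0.0
```

Request:
{"name": "step_arm", "arguments": {
  "targets": [
    [[14,-37,0,0,0,-0.113],[28,-74,0,0,0,-0.226],[42,-111,0,0,0,-0.339],[56,-148,0,0,0,-0.452],[70,-185,0,0,0,-0.565],[84,-222,-10,0,0,-0.678],[98,-259,-20,0,0,-0.791],[112,-296,-30,0,0,-0.904],[126,-333,-40,0,0,-1.017],[140,-370,-50,0,0,-1.13],[154,-407,-60,0,0,-1.243],[168,-444,-70,0,0,-1.356]]
  ]
}}

```text
time: 2.25
tool_pos: [534.0, -323.5, 232.5]
tcp_rot: [-180.0, 0.0, 5.0]
ft_force: [-0.2, 0.5, 0.5]
finger_gap: 85.6
grip_force: 0.0
```

Request:
{"name": "step_arm", "arguments": {
  "targets": [
    [[0,0,0,0,0,0],[0,0,0,0,0,0],[0,0,0,0,0,0],[0,0,0,0,0,0]]
  ]
}}

```text
time: 2.58
tool_pos: [534.0, -320.7, 234.5]
tcp_rot: [180.0, -0.1, 5.5]
ft_force: [0.1, 0.1, 0.5]
finger_gap: 85.3
grip_force: 0.0
```

```bash
python3 - <<'E'
from h import *
w=snap("wrist","w1"); s=r.sense(); print(s["time"],s["tool_pos"],s["tcp_rot"],s["joint_pos"].round(1),w["eye"],w["attitude"])
print(proj(w,[534.6,-323.4,92]),proj(w,[534.6+72,-317,117]))
print(blobs(red(w["img"]),50))
E
```

```text
2.6333 [ 534.09933361 -320.55415414  234.95744683] [ 1.79922493e+02 -1.06989021e-01  5.49038983e+00] [-35.7  11.4  82.9   0.   85.6  48.8] [ 616.96400485 -313.33215585  355.32584457] [-1.88947330e+01 -1.51970301e-02 -8.45276222e+01]
[317.41954911 236.65752978] [319.02748189 121.73382527]
[(772, array([517.8, 155.3])), (280, array([113.1, 165.5])), (1021, array([320.8, 228.4])), (1081, array([212.6, 427.9]))]
```

View pics/w1.png

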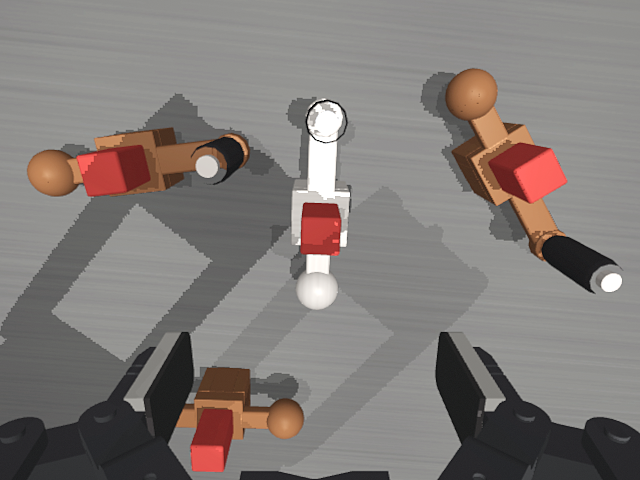

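The close-up shows the steel crank in the centre: boss at (321,228), pin end at (325,120), ball at (317,291), with no finger near it. The brown cranks lie to either side of it.

```bash
python3 - <<'E'
from h import *
w=snap("wrist"); im=w["img"]
m=red(im); m[:, :290]=0; m[:,360:]=0
c=max(cv2.findContours(m.astype(np.uint8),0,2)[0],key=cv2.contourArea)
print(cv2.minAreaRect(c)); ap=cv2.approxPolyDP(c,2.5,True)[:,0]; print(ap)
g=im[255:315,285:350].min(axis=2)>135; gg=np.zeros(im.shape[:2],np.uint8); gg[255:315,285:350]=g
# ball: circle fit lower part
k=cv2.findContours(gg,0,2)[0]; k=max(k,key=cv2.contourArea)[:,0].astype(float); k=k[k[:,1]>283]
A=np.c_[2*k,np.ones(len(k))]; x=np.linalg.lstsq(A,(k**2).sum(1),rcond=None)[0]; print("ball",x[:2])
P=onz(w,*x[:2],43)
q=np.zeros(im.shape[:2],np.uint8); q[95:142,305:345]=im[95:142,305:345].min(axis=2)<60
ys,xs=np.nonzero(q); e=cv2.fitEllipse(np.c_[xs,ys].astype(np.float32)); print("sleeve top",e)
H=onz(w,*e[0],113); d=H-P; print(P,H,np.hypot(*d[:2]),np.degrees(np.arctan2(d[1],d[0])), "axis",P[:2]+(H-P)[:2]*58/130)
# red mean colors rows
print([onz(w,*p,92).round(1)[:2] for p in ap]); print(im[200:260:3,320])
E
```

```text
((320.4989929199219, 228.52268981933594), (38.73273468017578, 50.58413314819336), 2.6025619506835938)
[[305 204]
 [301 252]
 [330 254]
 [338 251]
 [340 220]
 [336 204]]
ball [321.85265767 295.6450367 ]
sleeve top ((326.04754638671875, 121.52301788330078), (40.2370719909668, 41.549224853515625), 8.16963005065918)
[ 470.31881461 -333.69239444   43.        ] [ 607.08587009 -320.80478389  113.        ] 137.37291571682113 5.383107326863955 axis [ 531.33796244 -327.94253743]
[array([ 555.4, -313.5]), array([ 523.2, -313.7]), array([ 523.6, -332.7]), array([ 526.2, -337.7]), array([ 547.1, -336.6]), array([ 557.2, -332.9])]
[[201 206 210]
 [ 61  66 137]
 [ 38  41 127]
 [ 38  42 126]
 [ 38  41 129]
 [ 38  41 125]
 [ 56  61 180]
 [ 65  69 195]
 [ 64  67 192]
 [ 61  66 192]
 [ 62  68 192]
 [ 62  68 192]
 [ 61  65 191]
 [ 61  65 190]
 [ 62  66 190]
 [ 48  52 154]
 [ 50  54 160]
 [ 49  51 159]
 [104 108 160]
 [247 252 255]]
```

```bash
cat >> h.py <<'E'
def toolR(psi,spin):  # tool z into the shaft; tool x = vise x (tilted) turned by spin about tool z
    a=np.array([-.5*np.cos(psi),-.5*np.sin(psi),np.sqrt(.75)]); x=np.array([np.cos(psi),np.sin(psi),0]); x=x-a*(x@a); x/=np.linalg.norm(x)
    z=-a; R=np.c_[x,np.cross(z,x),z]; return R@Ro.from_rotvec([0,0,spin]).as_matrix()
E
python3 - <<'E'
from h import *
t=snap("top")
im=t["img"]; m=bluem(im); m[:,:225]=0; m[:, 330:]=0; m[220:]=0
c=cv2.findContours(cv2.morphologyEx(m.astype(np.uint8),cv2.MORPH_CLOSE,np.ones((15,15))),0,2)[0]; c=max(c,key=cv2.contourArea)
print(cv2.minAreaRect(c)); b=cv2.boxPoints(cv2.minAreaRect(c)); B=[onz(t,*p,12)[:2].round(1) for p in b]; print(b,B)
f=[onz(t,*p,12) for p in [(276.2,206.9),(318.5,191.5)]]; d=f[1]-f[0]; print(f,np.linalg.norm(d), np.degrees(np.arctan2(d[0],-d[1])))
for deg in (18,20,22,24):
    psi=np.radians(deg)
    R=toolR(psi,0); R0=Ro.from_euler("xyz",[180,0,5.37],degrees=True).as_matrix()
    print(deg,Ro.from_matrix(R@R0.T).as_rotvec(), "tcp",np.array([613,18.5,129])-R[:,2]*124)
E
```

```text
((280.075439453125, 156.97048950195312), (90.20906829833984, 45.509429931640625), 68.62937927246094)
[[242.44922  123.25903 ]
 [284.82953  106.675415]
 [317.70166  190.68195 ]
 [275.32135  207.26556 ]] [array([780.1, 146.2]), array([821.7,  35.4]), array([599.8, -45.1]), array([559.2,  65.1])]
[array([560.07914715,  62.84870971,  12.        ]), array([597.67625578, -47.07561328,  12.        ])] 116.17615659799924 18.8820833089939
18 [ 0.10625598 -0.51376802  0.21536773] tcp [554.03449599  -0.65905365 236.38715007]
20 [ 0.11528463 -0.51218342  0.24946869] tcp [554.73905751  -2.70524889 236.38715007]
22 [ 0.1243028  -0.51049134  0.28356823] tcp [555.51460102  -4.72560879 236.38715007]
24 [ 0.13331041 -0.50869159  0.31766616] tcp [556.36018163  -6.71767187 236.38715007]
```

Request:
{"name": "step_arm", "arguments": {
  "targets": [
    [[2,32,20,0.0115,-0.0512,0.0249],[4,64,30,0.023,-0.1024,0.0498],[6,96,35,0.0345,-0.1536,0.0747],[8,128,35,0.046,-0.2048,0.0996],[10,160,35,0.0575,-0.256,0.1245],[12,192,35,0.069,-0.3072,0.1494],[14,224,30,0.0805,-0.3584,0.1743],[16,256,20,0.092,-0.4096,0.1992],[18,288,10,0.1035,-0.4608,0.2241],[21,319,3,0.115,-0.512,0.249],[21,319,3,0.115,-0.512,0.249],[21,319,3,0.115,-0.512,0.249]]
  ]
}}

```text
time: 3.73
tool_pos: [553.5, -0.5, 236.0]
tcp_rot: [180.0, -30.0, 20.2]
ft_force: [0.6, -1.3, 0.4]
finger_gap: 85.7
grip_force: 0.0
```

Request:
{"name": "step_arm", "arguments": {
  "targets": [
    [[0,0,0,0,0,0],[0,0,0,0,0,0]]
  ]
}}

```text
time: 3.9
tool_pos: [555.4, -3.1, 238.0]
tcp_rot: [179.9, -30.1, 20.0]
ft_force: [0.2, -0.8, 0.9]
finger_gap: 85.4
grip_force: 0.0
```

```bash
python3 - <<'E'
from h import *
import pickle
w=snap("wrist","w2"); s=r.sense(); pickle.dump((w,s),open("w2.pkl","wb")); print(s["time"],s["tool_pos"],s["tcp_rot"],s["joint_pos"].round(1),w["eye"],w["attitude"])
print(proj(w,[613,18.5,129]))
E
```

```text
3.95 [555.42981006  -3.36458959 237.84198297] [179.88612114 -30.06713416  19.98748656] [-16.2 -23.7 119.9  19.8  60.2  47.5] [5.66393653e+02 4.88499969e-01 3.84411889e+02] [ 11.1178078   -0.0803238  -70.04799038]
[311.88744309 247.57957198]
```

View pics/w2.png

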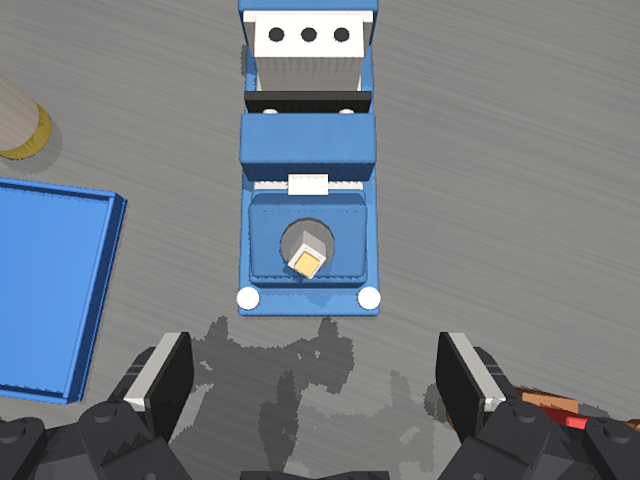

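This shows the vise squarely from above. The brass tip is at about (308,264), rotated relative to the vise, on a collar at about (307,245). I'll extract its corners.

```bash
python3 - <<'E'
from h import *
import pickle
w,s=pickle.load(open("w2.pkl","rb")); im=w["img"]; t=snap("top"); sc=snap("scene")
hsv=cv2.cvtColor(im,cv2.COLOR_BGR2HSV)
def brass(im):
    h=cv2.cvtColor(im,cv2.COLOR_BGR2HSV).astype(int); return (h[...,0]>10)&(h[...,0]<28)&(h[...,1]>80)&(h[...,2]>110)
for n,d in (("w",w),("t",t),("s",sc)): print(n,[b for b in blobs(brass(d["img"]),4)][:12])
m=brass(im); m[:220]=0;m[300:]=0;m[:,:280]=0;m[:,340:]=0
c=max(cv2.findContours(m.astype(np.uint8),0,2)[0],key=cv2.contourArea); print(cv2.minAreaRect(c)); 
crop=im[205:300,250:370]; cv2.imwrite("pics/crop2.png",cv2.resize(crop,None,fx=6,fy=6,interpolation=cv2.INTER_CUBIC))
psi=np.radians(20)
f=[onz(w,*p,12) for p in [(238,315),(380,315)]]; print(f, np.degrees(np.arctan2((f[1]-f[0])[0],-(f[1]-f[0])[1])))
E
```

```text
w [(941, array([ 32.5, 138.3])), (383, array([306.4, 263.5])), (620, array([550.8, 401.4])), (15, array([631.1, 424.9])), (25, array([637.3, 427.1]))]
t [(378, array([166. , 170.2])), (369, array([477.8, 188.8])), (29, array([291.6, 183.5])), (331, array([370.6, 204.2])), (5, array([314.6, 227.6])), (48, array([206.4, 281.8])), (240, array([395.1, 288. ])), (156, array([423.1, 286.3])), (748, array([172. , 334.2])), (109, array([301. , 398.6])), (17, array([321.8, 403.4])), (197, array([329.3, 470.2]))]
s [(7, array([155.4,   3. ])), (35, array([165. ,   1.3])), (33, array([196.3,   3. ])), (679, array([122.9,  19.2])), (105, array([170. ,  10.8])), (6, array([177.5,  14.3])), (10, array([166.2,  17.7])), (2479, array([50.8, 51.7])), (28, array([202.5,  31.4])), (12, array([179.6,  39.4])), (36, array([202.4,  41.3])), (4, array([183.8,  48. ]))]
((306.4230651855469, 263.6153869628906), (19.691856384277344, 19.969207763671875), 33.690067291259766)
[array([557.18480329,  66.23212472,  12.        ]), array([598.84520539, -48.50931787,  12.        ])] 19.954982008779545
```

View pics/crop2.png

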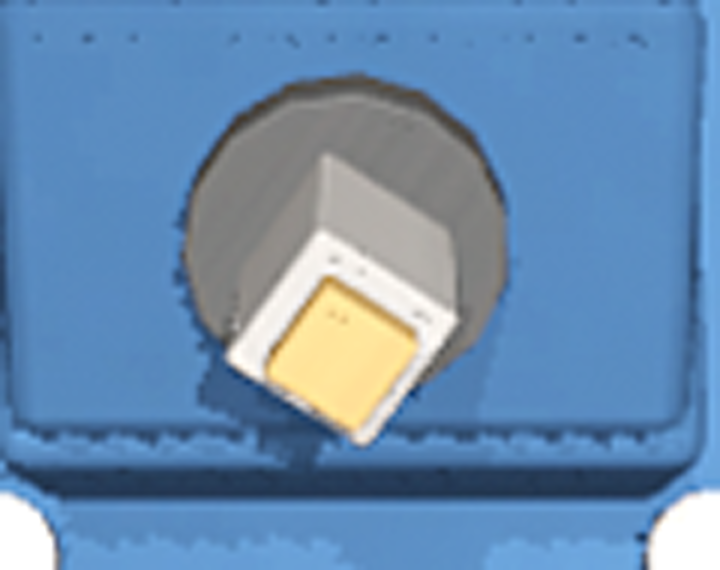

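```bash
python3 - <<'E'
from h import *
import pickle
w,s=pickle.load(open("w2.pkl","rb")); t=snap("top"); sc=snap("scene")
for n,d,(x,y) in (("t",t,(291,182)),("s",sc,(366,244))):
    im=d["img"][y-15:y+15,x-15:x+15]; h=cv2.cvtColor(im,cv2.COLOR_BGR2HSV).astype(int)
    m=(h[...,0]>10)&(h[...,0]<30)&(h[...,1]>70)&(h[...,2]>90); print(n,[(a,c+[x-15,y-15]) for a,c in blobs(m,3)])
    cv2.imwrite(f"pics/c_{n}.png",cv2.resize(im,None,fx=13,fy=13,interpolation=cv2.INTER_CUBIC))
cv2.imwrite("pics/c_ts.png",np.hstack([cv2.imread("pics/c_t.png"),cv2.imread("pics/c_s.png")]))
E
```

```text
t [(30, array([291.7, 183.4]))]
s [(20, array([364. , 242.2]))]
```

View pics/c_ts.png

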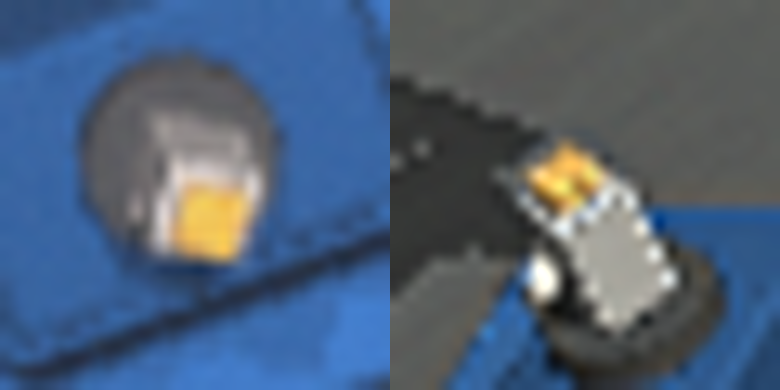

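```bash
python3 - <<'E'
from h import *
import pickle
w,s=pickle.load(open("w2.pkl","rb")); t=snap("top"); sc=snap("scene")
obs=[(w,(306.8,264.4)),(t,(291.7,183.7)),(sc,(364.3,241.6))]
for o in (obs,obs[:2],[obs[0],obs[2]],obs[1:]): P=tri(o); print(P.round(1),[ (proj(d,P)-p).round(1) for d,p in o])
P=tri(obs); R=toolR(np.radians(20),0); a=-R[:,2]
def onpl(u,v,Q):
    q=ray(w,u,v); return w["eye"]+q*((Q-w["eye"])@a)/(q@a)
for nm,cs,dz in (("brass",[(328,285),(418,345),(357,432),(268,372)],0),("sq",[(322,230),(458,320),(365,447),(230,355)],-6)):
    C=np.array([onpl(x/6+249.6,y/6+204.6,P+a*dz) for x,y in cs]); L=(C-P)@R
    print(nm,"centre(tool axes)",L.mean(0).round(2),"sides",[np.linalg.norm(C[i]-C[i-1]).round(1) for i in range(4)],"ang",[np.degrees(np.arctan2(*(L[i]-L[i-1])[[1,0]])).round(1)%90 for i in range(4)])
# collar axis check
c=(346,238); L=(onpl(c[0]/6+249.6,c[1]/6+204.6,P-a*35)-P)@R; print("collar",L)
# TCP from tip with boss point: 40 above socket end; commanded state
print("a",a,"meas",s["tool_pos"],"cam-tool:",R.T@(w["eye"]-s["tool_pos"]))
E
```

```text
[603.5  19.1 125.3] [array([-1.1, -1.7]), array([-0.1, -0.1]), array([-0.6,  0. ])]
[605.5  19.3 107.3] [array([ 0.1, -0.3]), array([0. , 0.1])]
[603.7  19.2 125.4] [array([-1.1, -2. ]), array([-0.5,  0. ])]
[603.8  19.6 125.3] [array([-0.3, -0.3]), array([-0.4,  0. ])]
brass centre(tool axes) [-1.12  0.64 -0.  ] sides [np.float64(11.3), np.float64(11.2), np.float64(11.5), np.float64(11.3)] ang [np.float64(33.3), np.float64(35.400000000000006), np.float64(33.099999999999994), np.float64(36.2)]
sq centre(tool axes) [-1.2   0.66  6.  ] sides [np.float64(16.9), np.float64(17.2), np.float64(17.3), np.float64(17.5)] ang [np.float64(35.3), np.float64(35.099999999999994), np.float64(34.19999999999999), np.float64(36.6)]
collar [ 0.20352691  0.50006137 35.        ]
a [-0.46984631 -0.17101007  0.8660254 ] meas [555.42981006  -3.36458959 237.84198297] cam-tool: [  83.34858047    0.1291352  -121.1230236 ]
```

Request:
{"name": "step_arm", "arguments": {
  "targets": [
    [[-22,-8,-13,0,0,0],[-44,-16,-27,0,0,0],[-65,-24,-40,0,0,0],[-65,-24,-40,0,0,0],[-65,-24,-40,0,0,0],[-65,-24,-40,0,0,0],[-65,-24,-40,0,0,0]]
  ]
}}

```text
time: 4.83
tool_pos: [490.8, -26.7, 197.8]
tcp_rot: [179.9, -30.1, 20.0]
ft_force: [0.1, 0.2, -0.2]
finger_gap: 85.7
grip_force: 0.0
```

```bash
python3 - <<'E'
from h import *
import pickle
w=snap("wrist","w3"); s=r.sense(); pickle.dump((w,s),open("w3.pkl","wb")); print(s["tool_pos"],s["tcp_rot"],w["eye"],w["attitude"])
im=w["img"]; u,v=proj(w,[603.5,19.1,122]).astype(int); print(u,v)
u0,v0=u-50,v-40; cv2.imwrite("pics/crop3.png",cv2.resize(im[v0:v0+90,u0:u0+100],None,fx=6,fy=6,interpolation=cv2.INTER_CUBIC)); print(u0,v0)
h=cv2.cvtColor(im,cv2.COLOR_BGR2HSV).astype(int); m=(h[...,0]>10)&(h[...,0]<28)&(h[...,1]>80)&(h[...,2]>110); print([b for b in blobs(m,30) if abs(b[1][0]-u)<50])
E
```

```text
[490.7651862  -26.57938781 197.66766341] [179.91138837 -30.06947548  20.03839182] [501.86063201 -23.14503331 344.19646538] [ 1.11248554e+01 -4.82978426e-02 -7.00355706e+01]
304 130
254 90
[(465, array([305.7, 130.4]))]
```

View pics/crop3.png

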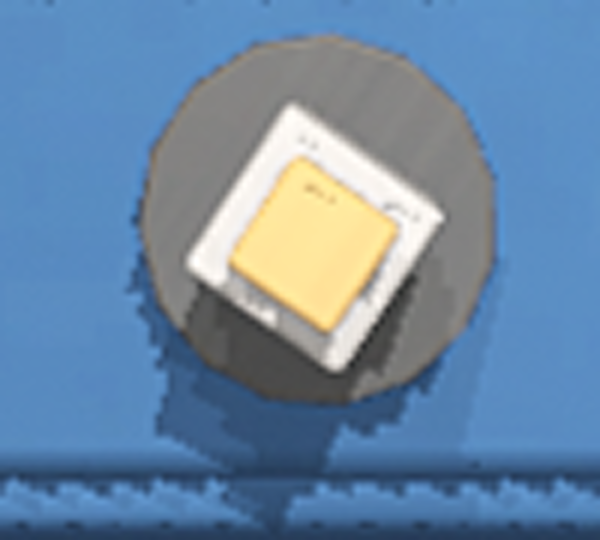

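The second view looks nearly along the shaft: brass centre at (306.2,130.3), with the 18 mm square and collar concentric around it.

```bash
python3 - <<'E'
from h import *
import pickle
w2,s2=pickle.load(open("w2.pkl","rb"));w3,s3=pickle.load(open("w3.pkl","rb"))
p2=[[(x/6+249.6,y/6+204.6) for x,y in c] for c in ([(328,285),(418,345),(357,432),(268,372)],[(322,230),(458,320),(365,447),(230,355)])]
p3=[[(x/6+253.6,y/6+89.6) for x,y in c] for c in ([(302,155),(400,228),(330,332),(230,262)],[(292,100),(445,215),(338,375),(187,265)])]
R=toolR(np.radians(20),0)
tops=[]
for a,b in zip(p2,p3):
    C=np.array([tri([(w2,i),(w3,j)]) for i,j in zip(a,b)]); c=C.mean(0); tops.append(c)
    L=(C-c)@R
    print(c.round(1),"sides",[np.linalg.norm(C[i]-C[i-1]).round(1) for i in range(4)],"ang",[np.degrees(np.arctan2(*(L[i]-L[i-1])[[1,0]])).round(1)%90 for i in range(4)],L[:,2].round(1))
col=tri([(w2,(346/6+249.6,238/6+204.6)),(w3,(318/6+253.6,220/6+89.6))]); print("collar",col, (tops[0]-col)@R, (tops[0]-tops[1])@R)
E
```

```text
[602.9  18.1 124.4] sides [np.float64(11.5), np.float64(11.1), np.float64(11.3), np.float64(11.1)] ang [np.float64(34.4), np.float64(35.3), np.float64(34.5), np.float64(34.1)] [ 0.4  0.1 -0.8  0.3]
[605.5  19.2 119.6] sides [np.float64(18.3), np.float64(17.5), np.float64(17.9), np.float64(17.5)] ang [np.float64(33.9), np.float64(36.0), np.float64(33.599999999999994), np.float64(35.6)] [-1.7 -0.6  0.8  1.5]
collar [621.06604748  25.05163694  90.8741427 ] [ -0.09003766   0.28139785 -38.71658495] [-0.0410457   0.04937534 -5.57201227]
```

Request:
{"name": "step_arm", "arguments": {
  "targets": [
    [[4.5,-30,20,-0.0115,0.0512,-0.0249],[9,-60,30,-0.023,0.1024,-0.0498],[13.5,-90,30,-0.0345,0.1536,-0.0747],[18,-120,30,-0.046,0.2048,-0.0996],[22.5,-150,30,-0.0575,0.256,-0.1245],[27,-180,30,-0.069,0.3072,-0.1494],[31.5,-210,25,-0.0805,0.3584,-0.1743],[36,-240,20,-0.092,0.4096,-0.1992],[40.5,-270,15,-0.1035,0.4608,-0.2241],[45,-299,10,-0.115,0.512,-0.249],[45,-299,10,-0.115,0.512,-0.249]]
  ]
}}

```text
time: 5.8
tool_pos: [535.4, -329.0, 201.9]
tcp_rot: [-179.9, 0.4, 5.2]
ft_force: [0.1, 1.7, -1.1]
finger_gap: 85.1
grip_force: 0.0
```

Request:
{"name": "step_arm", "arguments": {
  "targets": [
    [[0,0,-15,0,0,-0.012],[0,0,-30,0,0,-0.024],[0,0,-45,0,0,-0.024],[0,0,-60,0,0,-0.024],[0,0,-75,0,0,-0.024],[0,0,-90,0,0,-0.024],[0,0,-103,0,0,-0.024],[0,0,-115,0,0,-0.024],[0,0,-123,0,0,-0.024],[0,0,-128,0,0,-0.024],[0,0,-128,0,0,-0.024],[0,0,-128,0,0,-0.024]]
  ]
}}

```text
time: 6.8
tool_pos: [534.9, -325.6, 78.5]
tcp_rot: [180.0, -0.0, 4.0]
ft_force: [-0.7, 0.3, 0.2]
finger_gap: 85.2
grip_force: 0.0
```

Request:
{"name": "step_arm", "arguments": {
  "targets": [
    [[0,0,0,0,0,0],[0,0,0,0,0,0],[0,0,0,0,0,0],[0,0,0,0,0,0],[0,0,0,0,0,0],[0,0,0,0,0,0],[0,0,0,0,0,0],[0,0,0,0,0,0],[0,0,0,0,0,0],[0,0,0,0,0,0]]
  ],
  "fingers": 1,
  "newtons": 70
}}

```text
time: 7.63
tool_pos: [534.9, -325.6, 78.8]
tcp_rot: [180.0, -0.0, 4.0]
ft_force: [-1.0, 1.7, 5.1]
finger_gap: 25.1
grip_force: 69.2
```

```bash
python3 - <<'E'
from h import *
s=r.sense(); print({k:np.round(v,2) for k,v in s.items()})
E
```

```text
{'time': np.float64(7.63), 'joint_pos': array([-36.02,  19.56,  90.11,   0.  ,  70.3 ,  49.98]), 'qd': array([ 0.06,  0.  ,  0.07,  0.04,  0.04, -0.01]), 'joint_efforts': array([-2.600e-01, -6.024e+01, -4.402e+01, -0.000e+00, -7.000e-01,
       -3.000e-02]), 'tool_pos': array([ 534.89, -325.62,   78.78]), 'tcp_rot': array([ 1.7998e+02, -2.0000e-02,  4.0000e+00]), 'ft_force': array([-0.98,  1.68,  5.1 ]), 'wrist_torque': array([ 0.09,  0.29, -0.1 ]), 'grip_force': np.float64(69.19), 'finger_gap': np.float64(25.12)}
```

```bash
python3 - <<'E'
from h import *
R0=Ro.from_euler("xyz",[180,0,4],degrees=True).as_matrix()
tip=np.array([602.9,18.1,124.3]); m=np.array([534.9,-325.6,78.8])
for sp in (34.6,-55.4):
    R=toolR(np.radians(20),np.radians(sp)); a=-R[:,2]
    print(sp,Ro.from_matrix(R@R0.T).as_rotvec().round(4))
print(tip+a*90.8-m, a)
E
```

```text
34.6 [ 0.2573 -0.4586 -0.3172]
-55.4 [-0.1511 -0.5375  1.216 ]
[ 25.33795502 328.17228549 124.13510666] [-0.46984631 -0.17101007  0.8660254 ]
```

Request:
{"name": "step_arm", "arguments": {
  "targets": [
    [[0,0,8,0,0,0],[0,0,35,0,0,0],[0,0,72,0,0,0],[0,0,110,0,0,0],[0,0,140,0,0,0],[1.5,30,158,0.026,-0.046,-0.032],[3,60,165,0.052,-0.092,-0.064],[4.5,92,165,0.078,-0.138,-0.096],[6,125,165,0.104,-0.184,-0.128],[7.5,158,165,0.13,-0.23,-0.16],[9,190,165,0.156,-0.276,-0.192],[10,222,162,0.182,-0.322,-0.224]]
  ]
}}

```text
time: 8.63
tool_pos: [544.0, -102.0, 239.6]
tcp_rot: [-168.3, -17.8, -10.9]
ft_force: [1.2, -0.6, -6.2]
finger_gap: 25.0
grip_force: 71.0
```

Request:
{"name": "step_arm", "arguments": {
  "targets": [
    [[1,32,-2,0.026,-0.046,-0.032],[2,60,-6,0.052,-0.092,-0.064],[3,83,-10,0.075,-0.137,-0.093],[3.6,101.9,-16,0.075,-0.137,-0.093],[3.6,101.9,-16,0.075,-0.137,-0.093],[3.6,101.9,-16,0.075,-0.137,-0.093]]
  ]
}}

```text
time: 9.13
tool_pos: [546.7, -0.4, 222.3]
tcp_rot: [-161.9, -24.1, -18.3]
ft_force: [0.2, -0.2, -4.7]
finger_gap: 25.3
grip_force: 71.6
```

```bash
python3 - <<'E'
from h import *
s=r.sense(); w=snap("wrist","w4"); sc=snap("scene","s4")
R=toolR(np.radians(20),np.radians(34.6)); Rm=Ro.from_euler("xyz",s["tcp_rot"],degrees=True).as_matrix()
print(s["time"],s["tool_pos"],s["joint_pos"].round(1),s["ft_force"].round(1),s["grip_force"],"rot err",np.degrees(Ro.from_matrix(R@Rm.T).as_rotvec()))
tip=np.array([602.9,18.1,124.3]); L=(tip-s["tool_pos"])@R; print("tip in tool",L)
print("expect boss handle px", proj(w,s["tool_pos"]+Rm@[72,0,78.8-113]))
im=w["img"]; print(blobs(red(im),80))
E
```

```text
9.1333 [ 5.46717491e+02 -3.82629788e-01  2.22285043e+02] [-16.3 -24.4 122.   20.2  59.2  81.3] [ 0.2 -0.2 -4.7] 71.64562582969666 rot err [ 0.00117907 -0.18279132 -0.1758655 ]
tip in tool [  2.86265429   0.26972284 114.41539728]
expect boss handle px [310.91866492 162.31007355]
[(5732, array([309.9, 344.7]))]
```

View pics/w4.png

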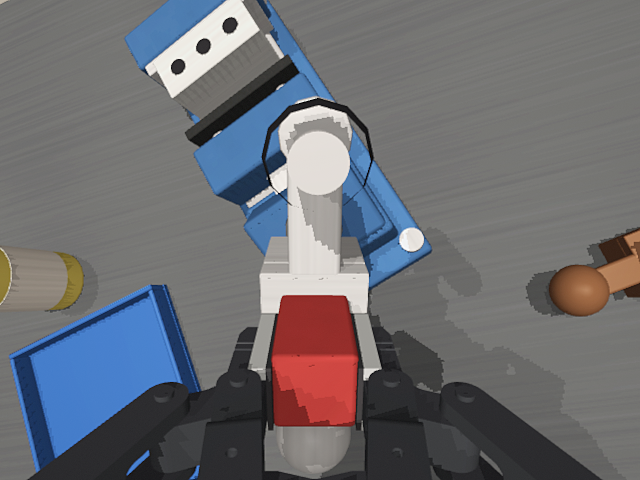

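The crank is held square, with the handle at (318,160) and the boss centred at column 315. Next I'll nudge sideways by 2.9 mm and put the brass lead-in into the socket.

Request:
{"name": "step_arm", "arguments": {
  "targets": [
    [[7.1,0.6,-7.6,0,-0.003,-0.003],[12.7,2.7,-18,0,-0.003,-0.003],[16.5,4,-24.9,0,-0.003,-0.003],[19.3,5.1,-30.1,0,-0.003,-0.003],[21.2,5.7,-33.5,0,-0.003,-0.003],[21.2,5.7,-33.5,0,-0.003,-0.003],[21.2,5.7,-33.5,0,-0.003,-0.003]]
  ]
}}

```text
time: 9.82
tool_pos: [569.4, 4.0, 190.7]
tcp_rot: [-161.8, -24.5, -18.7]
ft_force: [-0.0, -0.8, -6.1]
finger_gap: 25.3
grip_force: 71.5
```

```bash
cat >> h.py <<'E'
TIP=np.array([602.9,18.1,124.3]); RF=toolR(np.radians(20),np.radians(34.6))
def rep():
    s=r.sense(); Rm=Ro.from_euler("xyz",s["tcp_rot"],degrees=True).as_matrix()
    print(s["time"].round(2),s["tool_pos"].round(1),"tip in tool",((TIP-s["tool_pos"])@RF).round(2),"F tool",(s["ft_force"]@RF).round(1),"M tool",(s["wrist_torque"]@RF).round(2),"roterr",np.degrees(Ro.from_matrix(RF@Rm.T).as_rotvec()).round(2),"grip",s["grip_force"].round(1),s["finger_gap"].round(1),s["joint_pos"].round(0))
E
python3 -c "
from h import *
rep(); print(RF)"
```

```text
Traceback (most recent call last):
  File "h.py", line 32, in rep
    print(s["time"].round(2),s["tool_pos"].round(1),"tip in tool",((TIP-s["tool_pos"])@RF).round(2),"F tool",(s["ft_force"]@RF).round(1),"M tool",(s["wrist_torque"]@RF).round(2),"roterr",np.degrees(Ro.from_matrix(RF@Rm.T).as_rotvec()).round(2),"grip",s["grip_force"].round(1),s["finger_gap"].round(1),s["joint_pos"].round(0))
          ^^^^^^^^^^^^^^^
AttributeError: 'float' object has no attribute 'round'
```

```bash
sed -i 's/s\["time"\].round(2)/s["time"]/; s/s\["grip_force"\].round(1),s\["finger_gap"\].round(1)/s["grip_force"],s["finger_gap"]/' h.py
python3 -c "
from h import *
rep()"
```

```text
9.8167 [569.4   4.  190.7] tip in tool [-2.5  -0.52 75.61] F tool [-2.3  2.5  5.2] M tool [-0.45 -0.71  0.06] roterr [-0.    0.17  0.15] grip 71.46068572998047 25.288532475453326 [-15. -19. 121.  21.  54.  81.]
```

Request:
{"name": "step_arm", "arguments": {
  "targets": [
    [[-2.1,1.2,-0.9,0,0.003,0.003],[-2.1,1.2,-0.9,0,0.003,0.003],[-2.1,1.2,-0.9,0,0.003,0.003],[-2.1,1.2,-0.9,0,0.003,0.003],[-2.1,1.2,-0.9,0,0.003,0.003]]
  ]
}}

```text
time: 10.23
tool_pos: [567.5, 5.3, 190.2]
tcp_rot: [-161.8, -24.4, -18.5]
ft_force: [-0.1, 0.2, -5.7]
finger_gap: 24.7
grip_force: 71.5
```

```bash
python3 -c "
from h import *
rep()"
```

```text
10.2333 [567.5   5.3 190.2] tip in tool [-0.26  0.27 75.94] F tool [-2.5  1.4  4.9] M tool [-0.42 -0.68  0.05] roterr [ 0.02  0.06 -0.03] grip 71.46409392356873 24.697351494374303 [-15. -19. 122.  21.  54.  81.]
```

Request:
{"name": "step_arm", "arguments": {
  "targets": [
    [[0.9,0.3,-1.7,0,0,0],[1.9,0.7,-3.5,0,0,0],[2.8,1,-5.2,0,0,0],[3.8,1.4,-6.9,0,0,0],[3.8,1.4,-6.9,0,0,0]]
  ]
}}

```text
time: 10.65
tool_pos: [571.0, 6.8, 182.2]
tcp_rot: [-161.9, -24.3, -18.5]
ft_force: [-0.1, 0.5, -6.5]
finger_gap: 25.2
grip_force: 71.6
```

```bash
python3 -c "
from h import *
rep()"
```

```text
10.65 [571.    6.8 182.2] tip in tool [ 0.44  0.1  67.08] F tool [-2.9  1.4  5.7] M tool [-0.43 -0.67 -0.  ] roterr [-0.   -0.03 -0.03] grip 71.5533435344696 25.23968852821918 [-14. -18. 121.  21.  53.  81.]
```

Request:
{"name": "step_arm", "arguments": {
  "targets": [
    [[1.2,0.4,-2.2,0,0,0],[2.4,0.9,-4.3,0,0,0],[3.5,1.3,-6.5,0,0,0],[4.7,1.7,-8.7,0,0,0],[5.9,2.1,-10.8,0,0,0],[7,2.6,-13,0,0,0],[8.2,3,-15.2,0,0,0],[8.9,3.2,-16.5,0,0,0],[8.9,3.2,-16.5,0,0,0]]
  ]
}}

```text
time: 11.4
tool_pos: [579.9, 10.0, 165.9]
tcp_rot: [-161.9, -24.3, -18.5]
ft_force: [-0.5, 0.4, -5.4]
finger_gap: 24.9
grip_force: 71.6
```

```bash
python3 -c "
from h import *
rep()"
```

```text
11.4 [579.9  10.  165.9] tip in tool [3.500e-01 4.000e-02 4.822e+01] F tool [-2.8  1.2  4.5] M tool [-0.41 -0.77  0.  ] roterr [-0.   -0.01 -0.03] grip 71.61121487617493 24.94371379569391 [-14. -15. 121.  21.  50.  81.]
```

Request:
{"name": "step_arm", "arguments": {
  "targets": [
    [[0.5,0.2,-0.9,0,0,0],[0.9,0.3,-1.7,0,0,0],[1.4,0.5,-2.6,0,0,0],[1.9,0.7,-3.5,0,0,0],[1.9,0.7,-3.5,0,0,0]]
  ]
}}

```text
time: 11.82
tool_pos: [582.0, 10.6, 162.8]
tcp_rot: [-161.8, -24.3, -18.5]
ft_force: [0.1, 0.9, -6.2]
finger_gap: 25.4
grip_force: 71.6
```

```bash
python3 -c "
from h import *
rep()"
```

```text
11.8167 [582.   10.6 162.8] tip in tool [ 0.07  0.13 44.46] F tool [-2.7  0.9  5.6] M tool [-0.48 -0.65 -0.04] roterr [ 0.01  0.02 -0.03] grip 71.61108255386353 25.35342766563395 [-13. -15. 121.  21.  50.  81.]
```

Request:
{"name": "step_arm", "arguments": {
  "targets": [
    [[0.2,0.1,-0.4,0,0,0],[0.5,0.2,-0.9,0,0,0],[0.7,0.3,-1.3,0,0,0],[0.9,0.3,-1.7,0,0,0]]
  ]
}}

```text
time: 12.15
tool_pos: [582.7, 10.7, 162.8]
tcp_rot: [-161.9, -24.3, -18.4]
ft_force: [-27.5, -4.5, 18.9]
finger_gap: 24.7
grip_force: 76.4
```

```bash
python3 -c "
from h import *
rep()"
```

```text
12.15 [582.7  10.7 162.8] tip in tool [-0.56  0.35 44.1 ] F tool [-14.6   3.8 -30.1] M tool [-1.03 -3.06  0.08] roterr [ 0.04  0.02 -0.09] grip 76.44983410835266 24.677838033494606 [-13. -14. 121.  21.  50.  81.]
```

Fully seated: 30 N axial contact at the expected depth. Next I'll ease off, open, back out and move over to the handle.

Request:
{"name": "step_arm", "arguments": {
  "targets": [
    [[-0.4,-0.1,0.7,0,0,0],[-0.4,-0.1,0.7,0,0,0]]
  ]
}}

```text
time: 12.32
tool_pos: [582.4, 10.7, 162.8]
tcp_rot: [-161.9, -24.3, -18.5]
ft_force: [-11.0, -2.3, 2.8]
finger_gap: 25.4
grip_force: 73.5
```

Request:
{"name": "step_arm", "arguments": {
  "targets": [
    [[0,0,0,0,0,0],[0,0,0,0,0,0],[0,0,0,0,0,0],[0,0,0,0,0,0],[-2.3,-0.9,4.3,0,0,0],[-9.4,-3.4,17.3,0,0,0],[-18.8,-6.8,34.6,0,0,0],[-28.2,-10.3,52,0,0,0],[-32.9,-12,60.6,0,0,0],[-32.9,-12,60.6,0,0,0]]
  ],
  "fingers": -1
}}

```text
time: 13.15
tool_pos: [550.6, -1.9, 226.1]
tcp_rot: [-161.8, -24.6, -18.6]
ft_force: [0.5, -0.7, 0.1]
finger_gap: 85.4
grip_force: 0.0
```

```bash
python3 - <<'E'
from h import *
rep(); s=r.sense(); w=snap("wrist","w5"); Rm=Ro.from_euler("xyz",s["tcp_rot"],degrees=True).as_matrix()
O=TIP+RF@[0,0,34.7]
for n,p in (("sleeve top",[72,0,-113]),("pin",[72,0,-117]),("boss top",[0,0,-92]),("ball",[-58,0,-43])): print(n,proj(w,O+RF@p).round(1))
im=w["img"]; print(blobs(red(im),100)); 
g=(im.max(axis=2)<45); print([b for b in blobs(g,150)])
x,y=0,1
for st in (0,120,240):
    th=np.radians(st+10*np.arange(1,13)); t0=np.radians(st)
    D=72*(np.outer(np.cos(th)-np.cos(t0),RF[:,0])+np.outer(np.sin(th)-np.sin(t0),RF[:,1])); print(st,[[*map(float,d.round(1)),0,0,0] for d in D])
E
```

```text
13.15 [550.6  -1.9 226.1] tip in tool [ -2.48   0.58 116.14] F tool [0.7 0.6 0.1] M tool [-0.12 -0.15  0.03] roterr [0.09 0.32 0.01] grip 0.0 85.35789242652307 [-16. -24. 122.  20.  59.  81.]
sleeve top [314.3 142.3]
pin [314.3 143.3]
boss top [314.1 298. ]
ball [314.1 349.4]
[(1567, array([318.7, 265.9]))]
[(1430, array([246.2, 114.9])), (784, array([314.8, 130.9])), (3134, array([167.8, 394.5])), (3430, array([463.9, 399.2])), (1249, array([ 42., 451.])), (762, array([593.8, 454.4])), (193, array([252.3, 475.5]))]
0 [[-3.2, -11.5, -4.0, 0, 0, 0], [-8.2, -21.9, -8.8, 0, 0, 0], [-14.8, -31.1, -14.2, 0, 0, 0], [-22.9, -38.7, -20.1, 0, 0, 0], [-32.2, -44.5, -26.2, 0, 0, 0], [-42.4, -48.3, -32.5, 0, 0, 0], [-53.2, -50.0, -38.7, 0, 0, 0], [-64.2, -49.5, -44.6, 0, 0, 0], [-75.2, -46.9, -50.1, 0, 0, 0], [-85.8, -42.3, -54.9, 0, 0, 0], [-95.7, -35.7, -59.0, 0, 0, 0], [-104.6, -27.4, -62.2, 0, 0, 0]]
120 [[-7.6, 9.8, -2.2, 0, 0, 0], [-13.6, 20.7, -3.3, 0, 0, 0], [-18.0, 32.5, -3.4, 0, 0, 0], [-20.5, 44.7, -2.3, 0, 0, 0], [-21.2, 57.1, -0.2, 0, 0, 0], [-19.8, 69.2, 2.9, 0, 0, 0], [-16.6, 80.6, 6.9, 0, 0, 0], [-11.6, 91.1, 11.7, 0, 0, 0], [-5.0, 100.3, 17.1, 0, 0, 0], [3.1, 107.9, 23.0, 0, 0, 0], [12.3, 113.6, 29.1, 0, 0, 0], [22.5, 117.4, 35.4, 0, 0, 0]]
240 [[10.8, 1.7, 6.2, 0, 0, 0], [21.8, 1.2, 12.1, 0, 0, 0], [32.8, -1.3, 17.6, 0, 0, 0], [43.5, -6.0, 22.4, 0, 0, 0], [53.3, -12.6, 26.5, 0, 0, 0], [62.2, -20.9, 29.6, 0, 0, 0], [69.8, -30.6, 31.8, 0, 0, 0], [75.9, -41.6, 33.0, 0, 0, 0], [80.2, -53.3, 33.0, 0, 0, 0], [82.8, -65.6, 32.0, 0, 0, 0], [83.4, -77.9, 29.8, 0, 0, 0], [82.1, -90.0, 26.7, 0, 0, 0]]
```

View pics/w5.png

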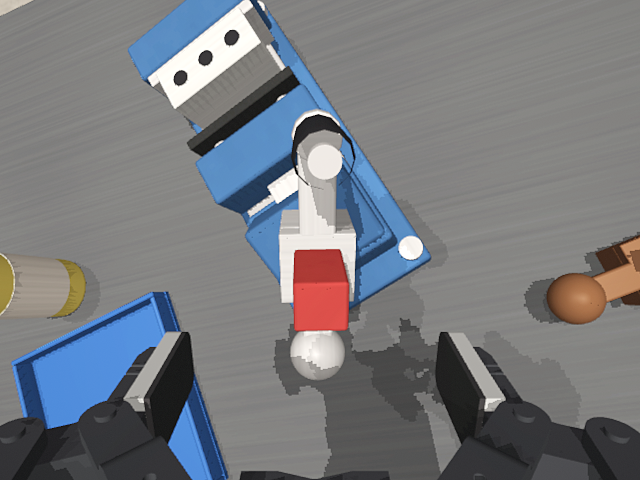

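The crank stays on the shaft after release: boss at (321,306), pin end at (324,161), ball at (318,354). I'm re-measuring numerically now that the arm has settled.

```bash
python3 - <<'E'
from h import *
for k in range(2):
    w=snap("wrist"); s=r.sense(); Rm=Ro.from_euler("xyz",s["tcp_rot"],degrees=True).as_matrix()
    im=w["img"].astype(int); O=TIP+RF@[0,0,34.7]
    print(s["tool_pos"].round(1),"cam-tool",(Rm.T@(w["eye"]-s["tool_pos"])).round(1))
    br=(im[...,2]>165)&(im[...,1]<90); br[:,:280]=0; br[:,360:]=0; print("boss top",[b for b in blobs(br,200)],proj(w,O+RF@[0,0,-92]).round(1))
    e=cv2.HoughCircles(cv2.cvtColor(w["img"],cv2.COLOR_BGR2GRAY)[120:200,280:370],cv2.HOUGH_GRADIENT,1,20,param1=80,param2=12,minRadius=13,maxRadius=22); print("pin",e+[280,120,0] if e is not None else None,proj(w,O+RF@[72,0,-117]).round(1))
    e=cv2.HoughCircles(cv2.cvtColor(w["img"],cv2.COLOR_BGR2GRAY)[315:395,270:365],cv2.HOUGH_GRADIENT,1,20,param1=80,param2=12,minRadius=20,maxRadius=34); print("ball",e+[270,315,0] if e is not None else None,proj(w,O+RF@[-58,0,-43]).round(1))
E
```

```text
[549.9  -1.4 222.9] cam-tool [  84.6    0.4 -122.2]
boss top [(4189, array([319.2, 290.4]))] [313.5 297.2]
pin [[[323.5        159.5         18.10000038]]] [313.3 140.7]
ball [[[317.5        351.5         28.20000076]]] [313.6 348.9]
[549.5  -1.2 221.8] cam-tool [  84.4    0.5 -121.8]
boss top [(4226, array([318.7, 289.2]))] [313.  295.8]
pin [[[323.5        156.5         17.89999962]]] [312.6 137.6]
ball [[[316.5        350.5         27.10000038]]] [313.3 347.9]
```

```bash
cat >> h.py <<'E'
K=0.075
TILT=Ro.from_rotvec(K*np.array([.342,-.94,0])).as_matrix(); RT=TILT@RF; PV=TIP+RF@[0,0,18]   # crank leaning downhill in its play
def cr(th,rad,h):  # point of the leaning crank at angle th, radius, height over underside
    return PV+RT@[rad*np.cos(th),rad*np.sin(th),-(h-17)]
def wind(st,n,step=10,K0=None):
    th=np.radians(st+step*np.arange(1,n+1)); return [[*map(float,(cr(t,72,88)-cr(np.radians(st),72,88)).round(1)),0,0,0] for t in th]
E
python3 - <<'E'
from h import *
w=snap("wrist"); s=r.sense(); im=w["img"]
e=cv2.HoughCircles(cv2.cvtColor(im,cv2.COLOR_BGR2GRAY)[120:200,280:370],cv2.HOUGH_GRADIENT,1,20,param1=80,param2=12,minRadius=13,maxRadius=22)
print("pin",e+[280,120,0],proj(w,cr(0,72,117)),"ball",proj(w,cr(0,-58,43)))
cmd=np.array([549.6,-1.2,222.6])
print(s["tool_pos"],"to above",cr(0,72,88+50)-cmd,"to grip",cr(0,72,88)-cmd)
for st in (0,120,240): print(st,wind(st,12))
E
```

```text
pin [[[323.5        154.5         18.10000038]]] [324.93559435 155.27768742] ball [314.77654385 345.67968497]
[549.29870048  -0.998605   221.29207963] to above [ 57.67599742 -22.61458267  19.4681875 ] to grip [ 84.15210836 -12.97848543 -21.83751647]
0 [[-2.9, -11.3, -4.5, 0, 0, 0], [-7.5, -21.7, -9.9, 0, 0, 0], [-13.8, -30.7, -16.0, 0, 0, 0], [-21.4, -38.2, -22.6, 0, 0, 0], [-30.2, -43.8, -29.6, 0, 0, 0], [-39.9, -47.4, -36.7, 0, 0, 0], [-50.2, -48.9, -43.6, 0, 0, 0], [-60.9, -48.3, -50.3, 0, 0, 0], [-71.5, -45.6, -56.4, 0, 0, 0], [-81.7, -40.8, -61.9, 0, 0, 0], [-91.3, -34.1, -66.5, 0, 0, 0], [-99.9, -25.7, -70.0, 0, 0, 0]]
120 [[-7.4, 9.8, -2.5, 0, 0, 0], [-13.4, 20.8, -3.7, 0, 0, 0], [-17.8, 32.5, -3.8, 0, 0, 0], [-20.4, 44.8, -2.6, 0, 0, 0], [-21.1, 57.1, -0.2, 0, 0, 0], [-20.1, 69.1, 3.3, 0, 0, 0], [-17.2, 80.4, 7.8, 0, 0, 0], [-12.5, 90.8, 13.1, 0, 0, 0], [-6.3, 99.8, 19.2, 0, 0, 0], [1.3, 107.2, 25.9, 0, 0, 0], [10.2, 112.8, 32.8, 0, 0, 0], [19.9, 116.5, 39.9, 0, 0, 0]]
240 [[10.3, 1.5, 7.0, 0, 0, 0], [20.9, 0.9, 13.6, 0, 0, 0], [31.5, -1.8, 19.8, 0, 0, 0], [41.8, -6.6, 25.2, 0, 0, 0], [51.4, -13.3, 29.8, 0, 0, 0], [60.0, -21.7, 33.4, 0, 0, 0], [67.4, -31.5, 35.9, 0, 0, 0], [73.4, -42.5, 37.1, 0, 0, 0], [77.8, -54.2, 37.2, 0, 0, 0], [80.4, -66.4, 36.0, 0, 0, 0], [81.1, -78.7, 33.6, 0, 0, 0], [80.1, -90.7, 30.1, 0, 0, 0]]
```

Request:
{"name": "step_arm", "arguments": {
  "targets": [
    [[20,-8,10,0.009,-0.024,0],[42,-16,18,0.018,-0.048,0],[57.7,-22.6,19.5,0.0257,-0.0705,0],[57.7,-22.6,19.5,0.0257,-0.0705,0],[65,-20,8,0.0257,-0.0705,0],[73,-17,-5,0.0257,-0.0705,0],[80,-14.5,-15,0.0257,-0.0705,0],[84.2,-13,-21.8,0.0257,-0.0705,0],[84.2,-13,-21.8,0.0257,-0.0705,0],[84.2,-13,-21.8,0.0257,-0.0705,0]]
  ]
}}

```text
time: 14.18
tool_pos: [633.1, -13.6, 199.4]
tcp_rot: [-158.8, -27.5, -19.8]
ft_force: [0.3, -0.1, -0.4]
finger_gap: 85.7
grip_force: 0.0
```

Request:
{"name": "step_arm", "arguments": {
  "targets": [
    [[0,0,0,0,0,0],[0,0,0,0,0,0],[0,0,0,0,0,0],[0,0,0,0,0,0],[0,0,0,0,0,0],[0,0,0,0,0,0],[0,0,0,0,0,0],[0,0,0,0,0,0]]
  ],
  "fingers": 1,
  "newtons": 40
}}

```text
time: 14.85
tool_pos: [634.0, -14.3, 201.3]
tcp_rot: [-158.8, -27.7, -19.9]
ft_force: [-0.2, -0.3, 2.7]
finger_gap: 23.4
grip_force: 39.1
```

```bash
python3 - <<'E'
from h import *
rep(); print(cr(0,72,88))
E
```

```text
14.85 [634.  -14.3 201.3] tip in tool [-67.97  -3.01  57.6 ] F tool [ 1.  -0.5 -2.5] M tool [-0.16 -0.19 -0.  ] roterr [-1.46  4.11 -0.02] grip 39.08510863780975 23.448275982074342 [-16. -10. 114.  26.  50.  76.]
[633.75210836 -14.17848543 200.76248353]
```

Handle gripped (gap 23.4 mm, low forces). First third of a turn, then check.

Request:
{"name": "step_arm", "arguments": {
  "targets": [
    [[-2.9,-11.3,-4.5,0,0,0],[-7.5,-21.7,-9.9,0,0,0],[-13.8,-30.7,-16.0,0,0,0],[-21.4,-38.2,-22.6,0,0,0],[-30.2,-43.8,-29.6,0,0,0],[-39.9,-47.4,-36.7,0,0,0],[-50.2,-48.9,-43.6,0,0,0],[-60.9,-48.3,-50.3,0,0,0],[-71.5,-45.6,-56.4,0,0,0],[-81.7,-40.8,-61.9,0,0,0],[-91.3,-34.1,-66.5,0,0,0],[-99.9,-25.7,-70.0,0,0,0]]
  ]
}}

```text
time: 15.85
tool_pos: [534.7, -41.7, 132.6]
tcp_rot: [-158.9, -27.9, -19.9]
ft_force: [-9.4, -8.1, 12.5]
finger_gap: 23.2
grip_force: 41.0
```

```bash
python3 - <<'E'
from h import *
rep()
w=snap("wrist","w6"); print(blobs(red(w["img"]),100), proj(w,cr(2.09,0,92)), proj(w,TIP))
E
```

```text
15.85 [534.7 -41.7 132.6] tip in tool [ 38.18 -66.23  49.44] F tool [ -0.6   5.7 -16.7] M tool [-0.59 -0.03  0.02] roterr [-1.29  4.27  0.08] grip 41.04814946651459 23.17313907704718 [-25. -21. 131.  32.  49.  63.]
[(3903, array([137.8, 230.1]))] [100.85954726 276.38517804] [161.76413657 222.22302932]
```

Request:
{"name": "step_arm", "arguments": {
  "targets": [
    [[-7.4,9.8,-2.5,0,0,0],[-13.4,20.8,-3.7,0,0,0],[-17.8,32.5,-3.8,0,0,0],[-20.4,44.8,-2.6,0,0,0],[-21.1,57.1,-0.2,0,0,0],[-20.1,69.1,3.3,0,0,0],[-17.2,80.4,7.8,0,0,0],[-12.5,90.8,13.1,0,0,0],[-6.3,99.8,19.2,0,0,0],[1.3,107.2,25.9,0,0,0],[10.2,112.8,32.8,0,0,0],[19.9,116.5,39.9,0,0,0]]
  ]
}}

```text
time: 16.9
tool_pos: [554.0, 77.4, 171.5]
tcp_rot: [-158.8, -27.7, -19.8]
ft_force: [-5.1, -1.0, 6.5]
finger_gap: 22.9
grip_force: 41.5
```

Request:
{"name": "step_arm", "arguments": {
  "targets": [
    [[10.3,1.5,7.0,0,0,0],[20.9,0.9,13.6,0,0,0],[31.5,-1.8,19.8,0,0,0],[41.8,-6.6,25.2,0,0,0],[51.4,-13.3,29.8,0,0,0],[60.0,-21.7,33.4,0,0,0],[67.4,-31.5,35.9,0,0,0],[73.4,-42.5,37.1,0,0,0],[77.8,-54.2,37.2,0,0,0],[80.4,-66.4,36.0,0,0,0],[81.1,-78.7,33.6,0,0,0],[80.1,-90.7,30.1,0,0,0]]
  ]
}}

```text
time: 17.9
tool_pos: [634.4, -14.9, 201.3]
tcp_rot: [-158.8, -27.7, -19.8]
ft_force: [-1.4, 1.7, 1.1]
finger_gap: 23.3
grip_force: 39.7
```

```bash
python3 - <<'E'
from h import *
rep()
w=snap("wrist","w7"); s=snap("scene","s7"); im=s["img"]
print(blobs(red(w["img"]),100)); b=[x for x in blobs(red(im),15) if 330<x[1][0]<440 and 180<x[1][1]<290]; print(b)
if b: print("boss expected", proj(s,TIP+RF@[0,0,35-75]),proj(s,cr(0,0,75)), proj(s,TIP+RF@[0,0,35-85]))
E
```

```text
17.9 [634.4 -14.9 201.3] tip in tool [-68.47  -3.58  57.54] F tool [-1.3 -1.7 -1.3] M tool [ 0.05 -0.72 -0.05] roterr [-1.46  4.12 -0.03] grip 39.66379076242447 23.316386945919625 [-17. -10. 114.  26.  50.  76.]
[(306, array([289.3, 448.8]))]
[]
```

One full turn done with low forces. Second turn.

Request:
{"name": "step_arm", "arguments": {
  "targets": [
    [[-2.9,-11.3,-4.5,0,0,0],[-7.5,-21.7,-9.9,0,0,0],[-13.8,-30.7,-16.0,0,0,0],[-21.4,-38.2,-22.6,0,0,0],[-30.2,-43.8,-29.6,0,0,0],[-39.9,-47.4,-36.7,0,0,0],[-50.2,-48.9,-43.6,0,0,0],[-60.9,-48.3,-50.3,0,0,0],[-71.5,-45.6,-56.4,0,0,0],[-81.7,-40.8,-61.9,0,0,0],[-91.3,-34.1,-66.5,0,0,0],[-99.9,-25.7,-70.0,0,0,0]]
  ]
}}

```text
time: 19.0
tool_pos: [534.6, -41.5, 132.3]
tcp_rot: [-158.9, -27.9, -19.9]
ft_force: [-11.2, -8.7, 12.2]
finger_gap: 23.0
grip_force: 41.1
```

Request:
{"name": "step_arm", "arguments": {
  "targets": [
    [[-7.4,9.8,-2.5,0,0,0],[-13.4,20.8,-3.7,0,0,0],[-17.8,32.5,-3.8,0,0,0],[-20.4,44.8,-2.6,0,0,0],[-21.1,57.1,-0.2,0,0,0],[-20.1,69.1,3.3,0,0,0],[-17.2,80.4,7.8,0,0,0],[-12.5,90.8,13.1,0,0,0],[-6.3,99.8,19.2,0,0,0],[1.3,107.2,25.9,0,0,0],[10.2,112.8,32.8,0,0,0],[19.9,116.5,39.9,0,0,0]]
  ]
}}

```text
time: 20.0
tool_pos: [554.0, 77.7, 171.4]
tcp_rot: [-158.8, -27.7, -19.8]
ft_force: [-4.7, -1.8, 3.9]
finger_gap: 23.2
grip_force: 41.7
```

Request:
{"name": "step_arm", "arguments": {
  "targets": [
    [[10.3,1.5,7.0,0,0,0],[20.9,0.9,13.6,0,0,0],[31.5,-1.8,19.8,0,0,0],[41.8,-6.6,25.2,0,0,0],[51.4,-13.3,29.8,0,0,0],[60.0,-21.7,33.4,0,0,0],[67.4,-31.5,35.9,0,0,0],[73.4,-42.5,37.1,0,0,0],[77.8,-54.2,37.2,0,0,0],[80.4,-66.4,36.0,0,0,0],[81.1,-78.7,33.6,0,0,0],[80.1,-90.7,30.1,0,0,0]]
  ]
}}

```text
time: 21.0
tool_pos: [634.5, -14.6, 201.3]
tcp_rot: [-158.8, -27.7, -19.8]
ft_force: [-1.8, 1.3, 2.7]
finger_gap: 22.8
grip_force: 39.8
```

```bash
python3 - <<'E'
from h import *
rep()
w=snap("wrist","w8"); a=cv2.imread("pics/w7.png").astype(int); d=np.abs(w["img"].astype(int)-a).max(2)>40
print(blobs(cv2.morphologyEx(d.astype(np.uint8),cv2.MORPH_CLOSE,np.ones((5,5))),150))
# moving jaw measure: profile along vise x in image, at vise y offset of +35 mm, height 95
for nm,im in (("w7",a),("w8",w["img"].astype(int))):
    V=np.array([np.cos(np.radians(20)),np.sin(np.radians(20)),0]); N=np.array([-V[1],V[0],0])
    foot=TIP-np.array([0,0,TIP[2]])
    for off in (20,35):
        prof=[]
        for x in range(30,200,2):
            u,v=proj(w,foot+V*x+N*off+[0,0,95]); 
            if 0<=u<639 and 0<=v<479: b,g,rr=im[int(v),int(u)]; prof.append("B" if b>1.5*g and b>80 else "k" if max(b,g,rr)<60 else "W" if min(b,g,rr)>150 else "g")
            else: prof.append(".")
        print(nm,off,"".join(prof))
E
```

```text
21.0 [634.5 -14.6 201.3] tip in tool [-68.47  -3.23  57.46] F tool [-0.9 -1.7 -3. ] M tool [ 0.06 -0.76 -0.02] roterr [-1.47  4.12 -0.03] grip 39.79744166135788 22.754155650238157 [-17. -10. 114.  26.  50.  76.]
[(5190, array([235.1, 212.9])), (4510, array([269.9, 277.6])), (164, array([287.3, 442.5]))]
w7 20 kgggggWWWWWWWggggggWWWWWBgggggggggggggggggggggggBWWkkkkgggggggggggWWWWWWWWWWWWWWWWWWW
w7 35 kkggkkggggggggkggggggggggggggggggggggggggggggggggkkkkkkgggggggggggWWWWWWWWWWWWWWWWWWW
w8 20 kkkgggWWWWWWWggggggWWWWWWWWWBgggggggggggggggggggggggggWkkkkgggggggWWWWWWWWWWWWWWWWWWW
w8 35 kkkgkkggggggggkgggggggggggggggggggggggggggggggggggggggkkkkkgggggggWWWWWWWWWWWWWWWWWWW
```

```bash
python3 - <<'E'
from h import *
w=snap("wrist"); V=np.array([np.cos(np.radians(20)),np.sin(np.radians(20)),0]); N=np.array([-V[1],V[0],0]); foot=TIP*[1,1,0]
for nm in ("w7","w8"):
    im=cv2.imread(f"pics/{nm}.png").astype(int)
    for off in (20,28,35):
        p="";xs=np.arange(125,215,.5)
        for x in xs:
            u,v=proj(w,foot+V*x+N*off+[0,0,95]); m=im[int(round(v)),int(round(u))] if 0<=u<639 and 0<=v<479 else [0,0,0]; p+="k" if max(m)<60 else "W" if min(m)>150 else "B" if m[0]>1.4*m[1] else "g"
        import itertools; i=0;o=[]
        for c,g in itertools.groupby(p):
            n=len(list(g)); o.append((c,float(xs[i]),n/2)); i+=n
        print(nm,off,[q for q in o if q[2]>=1.5])
e=w["eye"]-foot; print("eye along V",e@V,"eye z",e[2],"tan at 160",(160-e@V)/(e[2]-88))
E
```

```text
w7 20 [('W', 126.0, 4.0), ('k', 130.5, 6.5), ('g', 137.0, 24.0), ('W', 161.0, 41.5), ('B', 202.5, 2.0), ('g', 204.5, 10.5)]
w7 28 [('B', 125.0, 2.0), ('k', 127.0, 10.5), ('g', 137.5, 5.5), ('g', 144.0, 17.0), ('W', 161.0, 13.5), ('g', 176.0, 8.5), ('k', 184.5, 2.0), ('W', 186.5, 16.0), ('B', 202.5, 2.0), ('g', 204.5, 10.5)]
w7 35 [('g', 125.0, 4.0), ('k', 129.0, 8.0), ('g', 137.0, 24.5), ('W', 161.5, 40.5), ('B', 202.0, 2.0), ('g', 204.0, 11.0)]
w8 20 [('g', 125.0, 9.5), ('W', 136.0, 2.0), ('k', 139.0, 6.5), ('g', 145.5, 15.5), ('W', 161.0, 18.5), ('W', 180.0, 1.5), ('W', 182.0, 19.5), ('B', 202.5, 2.0), ('g', 204.5, 10.5)]
w8 28 [('g', 125.0, 10.0), ('B', 135.0, 1.5), ('k', 136.5, 9.0), ('g', 145.5, 6.5), ('g', 152.5, 8.5), ('W', 161.0, 13.5), ('g', 177.0, 7.5), ('k', 184.5, 1.5), ('W', 186.5, 15.0), ('g', 203.5, 11.5)]
w8 35 [('g', 125.0, 9.5), ('g', 135.5, 1.5), ('k', 137.0, 9.0), ('g', 146.0, 6.0), ('g', 152.5, 8.0), ('W', 160.5, 41.0), ('B', 202.0, 2.0), ('g', 204.0, 11.0)]
eye along V 6.0126363354518135 eye z 339.06642569072375 tan at 160 0.6133331577127623
```

The jaw advances about 10 mm a turn. The remaining gap of about 7 mm puts the screw at about 12.6–13.5 now, so I'll wind two more thirds and then slow down.

Request:
{"name": "step_arm", "arguments": {
  "targets": [
    [[-2.9,-11.3,-4.5,0,0,0],[-7.5,-21.7,-9.9,0,0,0],[-13.8,-30.7,-16.0,0,0,0],[-21.4,-38.2,-22.6,0,0,0],[-30.2,-43.8,-29.6,0,0,0],[-39.9,-47.4,-36.7,0,0,0],[-50.2,-48.9,-43.6,0,0,0],[-60.9,-48.3,-50.3,0,0,0],[-71.5,-45.6,-56.4,0,0,0],[-81.7,-40.8,-61.9,0,0,0],[-91.3,-34.1,-66.5,0,0,0],[-99.9,-25.7,-70.0,0,0,0]]
  ]
}}

```text
time: 22.1
tool_pos: [534.7, -41.5, 132.3]
tcp_rot: [-159.0, -27.9, -19.9]
ft_force: [-12.8, -10.1, 12.6]
finger_gap: 23.3
grip_force: 41.2
```

Request:
{"name": "step_arm", "arguments": {
  "targets": [
    [[-7.4,9.8,-2.5,0,0,0],[-13.4,20.8,-3.7,0,0,0],[-17.8,32.5,-3.8,0,0,0],[-20.4,44.8,-2.6,0,0,0],[-21.1,57.1,-0.2,0,0,0],[-20.1,69.1,3.3,0,0,0],[-17.2,80.4,7.8,0,0,0],[-12.5,90.8,13.1,0,0,0],[-6.3,99.8,19.2,0,0,0],[1.3,107.2,25.9,0,0,0],[10.2,112.8,32.8,0,0,0],[19.9,116.5,39.9,0,0,0]]
  ]
}}

```text
time: 23.1
tool_pos: [554.0, 77.7, 171.3]
tcp_rot: [-158.8, -27.7, -19.8]
ft_force: [-5.4, -3.1, 5.1]
finger_gap: 22.9
grip_force: 41.6
```

```bash
cat >> h.py <<'E'
import itertools
def jaw(w,offs=(20,35),lo=115):
    V=np.array([np.cos(np.radians(20)),np.sin(np.radians(20)),0]); N=np.array([-V[1],V[0],0]); foot=TIP*[1,1,0]; xs=np.arange(lo,225,.5); im=w["img"].astype(int)
    e=w["eye"]-foot; print("eye along V",(e@V).round(1),e[2].round(1))
    for off in offs:
        p=""
        for x in xs:
            u,v=proj(w,foot+V*x+N*off+[0,0,95]); m=im[int(round(v)),int(round(u))] if 0<=u<639 and 0<=v<479 else [0,0,0]; p+="k" if max(m)<60 else "W" if min(m)>150 else "B" if m[0]>1.4*m[1] else "g"
        i=0;o=[]
        for c,g in itertools.groupby(p):
            n=len(list(g)); o.append((c,float(xs[i]),n/2)); i+=n
        print(off,[q for q in o if q[2]>=1.5])
E
python3 - <<'E'
from h import *
rep(); w=snap("wrist","w9"); jaw(w,(-35,-20,0,20,35)); print(wind(240,12,5)); print(wind(300,9,5))
E
```

```text
23.1 [554.   77.7 171.3] tip in tool [40.21 60.67 53.44] F tool [-1.7  2.5 -7.5] M tool [-1.25 -0.39  0.1 ] roterr [-1.44  4.06 -0.08] grip 41.56533747911453 22.90947045259474 [ -6. -24. 129.  20.  46.  88.]
eye along V -36.9 309.8
-35 [('B', 115.0, 13.5), ('g', 128.5, 2.0), ('B', 130.5, 9.0), ('k', 139.5, 85.5)]
-20 [('B', 115.5, 2.0), ('B', 118.0, 26.0), ('k', 144.0, 81.0)]
0 [('B', 117.5, 2.5), ('B', 120.5, 3.0), ('B', 124.0, 19.5), ('k', 143.5, 11.5), ('g', 155.0, 12.5), ('W', 167.5, 6.5), ('k', 174.0, 51.0)]
20 [('B', 115.0, 1.5), ('g', 116.5, 1.5), ('B', 119.0, 12.0), ('g', 132.0, 2.0), ('B', 134.0, 1.5), ('B', 136.0, 7.5), ('k', 143.5, 10.5), ('g', 154.0, 13.0), ('W', 167.0, 15.0), ('k', 182.0, 10.0), ('W', 192.5, 1.5), ('k', 194.0, 31.0)]
35 [('g', 116.5, 3.0), ('B', 119.5, 2.0), ('g', 121.5, 1.5), ('B', 124.5, 12.5), ('B', 137.5, 6.5), ('k', 144.0, 10.5), ('g', 154.5, 12.5), ('W', 167.0, 38.0), ('B', 205.5, 2.5), ('k', 209.0, 16.0)]
[[5.1, 1.0, 3.5, 0, 0, 0], [10.3, 1.5, 7.0, 0, 0, 0], [15.6, 1.5, 10.4, 0, 0, 0], [20.9, 0.9, 13.6, 0, 0, 0], [26.3, -0.2, 16.8, 0, 0, 0], [31.5, -1.8, 19.8, 0, 0, 0], [36.7, -4.0, 22.6, 0, 0, 0], [41.8, -6.6, 25.2, 0, 0, 0], [46.7, -9.7, 27.6, 0, 0, 0], [51.4, -13.3, 29.8, 0, 0, 0], [55.8, -17.3, 31.7, 0, 0, 0], [60.0, -21.7, 33.4, 0, 0, 0]]
[[3.9, -4.7, 1.4, 0, 0, 0], [7.4, -9.8, 2.5, 0, 0, 0], [10.6, -15.2, 3.3, 0, 0, 0], [13.4, -20.8, 3.7, 0, 0, 0], [15.8, -26.6, 3.9, 0, 0, 0], [17.8, -32.5, 3.8, 0, 0, 0], [19.3, -38.6, 3.4, 0, 0, 0], [20.4, -44.8, 2.6, 0, 0, 0], [21.0, -50.9, 1.6, 0, 0, 0]]
```

Request:
{"name": "step_arm", "arguments": {
  "targets": [
    [[5.1,1.0,3.5,0,0,0],[10.3,1.5,7.0,0,0,0],[15.6,1.5,10.4,0,0,0],[20.9,0.9,13.6,0,0,0],[26.3,-0.2,16.8,0,0,0],[31.5,-1.8,19.8,0,0,0],[36.7,-4.0,22.6,0,0,0],[41.8,-6.6,25.2,0,0,0],[46.7,-9.7,27.6,0,0,0],[51.4,-13.3,29.8,0,0,0],[55.8,-17.3,31.7,0,0,0],[60.0,-21.7,33.4,0,0,0]]
  ]
}}

```text
time: 24.15
tool_pos: [614.5, 55.3, 204.6]
tcp_rot: [-158.8, -27.7, -19.8]
ft_force: [-2.0, 2.8, 4.1]
finger_gap: 23.0
grip_force: 40.2
```

```bash
python3 - <<'E'
from h import *
rep(); w=snap("wrist","w10"); jaw(w,(0,20,35))
E
```

```text
24.15 [614.5  55.3 204.6] tip in tool [-32.26  59.9   57.76] F tool [-0.8 -3.5 -4. ] M tool [ 0.11 -0.62 -0.05] roterr [-1.49  4.1  -0.05] grip 40.19081711769104 23.024361809848305 [ -8. -15. 118.  21.  48.  86.]
eye along V 12.0 343.1
0 [('B', 117.0, 4.5), ('B', 122.0, 5.0), ('B', 127.5, 1.5), ('B', 129.5, 14.0), ('B', 144.0, 2.5), ('k', 146.5, 9.0), ('g', 155.5, 8.5), ('W', 164.0, 13.0), ('k', 177.0, 12.0), ('W', 190.0, 13.5), ('B', 204.5, 5.5), ('B', 210.5, 1.5), ('B', 213.0, 2.5), ('B', 216.0, 9.0)]
20 [('g', 115.0, 5.5), ('B', 120.5, 10.5), ('B', 131.5, 2.0), ('g', 133.5, 3.5), ('B', 137.0, 9.0), ('k', 146.0, 9.5), ('g', 155.5, 8.5), ('W', 164.0, 16.0), ('k', 181.0, 5.0), ('W', 186.5, 17.0), ('B', 204.0, 9.5), ('g', 213.5, 2.0), ('B', 215.5, 3.0), ('B', 219.0, 2.0), ('B', 222.0, 3.0)]
35 [('B', 116.5, 2.0), ('B', 119.5, 12.0), ('B', 133.5, 13.0), ('k', 146.5, 9.5), ('g', 156.0, 8.0), ('W', 164.0, 39.5), ('B', 204.0, 13.0), ('B', 218.0, 3.5), ('B', 222.0, 2.0)]
```

```bash
python3 - <<'E'
from h import *
import pickle
for n in ("w2","w3"):
    w,s=pickle.load(open(n+".pkl","rb")); print(n); jaw(w,(-30,30),95)
E
```

```text
w2
eye along V -40.3 384.4
-30 [('g', 95.0, 21.0), ('W', 117.0, 3.0), ('k', 121.0, 7.0), ('g', 128.0, 6.5), ('g', 135.5, 27.0), ('W', 162.5, 15.5), ('k', 179.0, 1.5), ('g', 180.5, 2.5), ('k', 183.0, 2.5), ('W', 186.5, 16.5), ('B', 204.0, 2.0), ('g', 206.0, 6.5), ('k', 212.5, 12.5)]
30 [('g', 95.0, 21.0), ('W', 117.0, 4.0), ('k', 121.0, 7.0), ('g', 128.0, 35.5), ('W', 163.5, 16.0), ('k', 180.5, 4.5), ('W', 185.5, 17.5), ('B', 204.0, 2.0), ('g', 206.0, 6.5), ('k', 212.5, 12.5)]
w3
eye along V -109.1 344.2
-30 [('g', 95.0, 14.0), ('k', 109.0, 116.0)]
30 [('g', 95.0, 14.0), ('k', 109.0, 116.0)]
```

Request:
{"name": "step_arm", "arguments": {
  "targets": [
    [[3.9,-4.7,1.4,0,0,0],[7.4,-9.8,2.5,0,0,0],[10.6,-15.2,3.3,0,0,0],[13.4,-20.8,3.7,0,0,0],[15.8,-26.6,3.9,0,0,0],[17.8,-32.5,3.8,0,0,0],[19.3,-38.6,3.4,0,0,0],[20.4,-44.8,2.6,0,0,0],[21.0,-50.9,1.6,0,0,0],[21.0,-50.9,1.6,0,0,0],[21.0,-50.9,1.6,0,0,0]]
  ]
}}

```text
time: 25.12
tool_pos: [634.8, 19.3, 209.4]
tcp_rot: [-157.5, -27.2, -19.7]
ft_force: [-2.4, 71.9, 22.5]
finger_gap: 22.9
grip_force: 62.7
```

```bash
python3 - <<'E'
from h import *
rep(); w=snap("wrist","w11"); jaw(w,(-20,0,20,35)); print(wind(345,12,3)); print(r.sense()["tool_pos"]-cr(np.radians(345),72,88))
E
```

```text
25.1167 [634.8  19.3 209.4] tip in tool [-62.24  31.01  58.52] F tool [-13.7 -73.7  -8.3] M tool [12.81 -2.7  -0.66] roterr [-2.73  4.06 -0.77] grip 62.65069031913299 22.888235233661874 [-13. -11. 114.  26.  50.  79.]
eye along V 18.5 346.9
-20 [('g', 115.0, 29.5), ('B', 144.5, 1.5), ('k', 146.0, 2.5), ('g', 148.5, 6.0), ('g', 155.5, 8.0), ('W', 163.5, 14.0), ('g', 179.0, 7.5), ('k', 186.5, 2.0), ('W', 189.0, 14.5), ('g', 205.0, 20.0)]
0 [('g', 115.0, 30.0), ('B', 145.0, 1.5), ('k', 146.5, 3.0), ('g', 149.5, 4.0), ('k', 153.5, 2.5), ('g', 156.0, 8.0), ('W', 164.0, 13.0), ('k', 177.0, 1.5), ('g', 178.5, 8.5), ('k', 187.0, 2.0), ('W', 189.0, 15.0), ('B', 204.0, 2.0), ('g', 206.0, 2.0), ('g', 208.5, 16.5)]
20 [('g', 115.0, 29.5), ('B', 144.5, 1.5), ('k', 146.0, 3.5), ('g', 149.5, 5.5), ('g', 155.5, 8.0), ('W', 163.5, 39.5), ('B', 204.0, 2.0), ('g', 206.0, 19.0)]
35 [('g', 115.0, 30.5), ('k', 146.0, 3.5), ('g', 149.5, 5.0), ('g', 155.5, 8.0), ('W', 163.5, 40.5), ('B', 204.0, 2.5), ('g', 206.5, 18.5)]
[[0.1, -3.7, -0.8, 0, 0, 0], [0.1, -7.4, -1.6, 0, 0, 0], [-0.1, -11.0, -2.6, 0, 0, 0], [-0.4, -14.6, -3.7, 0, 0, 0], [-0.9, -18.1, -4.8, 0, 0, 0], [-1.6, -21.6, -6.1, 0, 0, 0], [-2.5, -25.1, -7.4, 0, 0, 0], [-3.5, -28.4, -8.8, 0, 0, 0], [-4.6, -31.6, -10.3, 0, 0, 0], [-5.9, -34.8, -11.9, 0, 0, 0], [-7.4, -37.9, -13.6, 0, 0, 0], [-9.0, -40.8, -15.3, 0, 0, 0]]
[ 0.15672965 15.19926709  3.86474249]
```

The winding hit the hard stop (74 N tangential, handle held at about 332°), so the screw is at 20. I'll ease back at once to about 310°, which leaves it near 19.6.

Request:
{"name": "step_arm", "arguments": {
  "targets": [
    [[-1.5,9,1.2,0,0,0],[-3.2,18.4,2.2,0,0,0],[-5.4,24.3,2.3,0,0,0],[-7.6,30.1,2.1,0,0,0],[-10.4,35.7,1.7,0,0,0],[-13.6,41.1,0.9,0,0,0],[-13.6,41.1,0.9,0,0,0],[-13.6,41.1,0.9,0,0,0]]
  ]
}}

```text
time: 25.83
tool_pos: [622.8, 46.1, 208.6]
tcp_rot: [-158.7, -27.9, -19.9]
ft_force: [7.0, 7.9, 4.1]
finger_gap: 23.0
grip_force: 41.2
```

```bash
python3 - <<'E'
from h import *
rep(); w=snap("wrist","w12"); jaw(w,(0,20)); print(r.sense()["tool_pos"]-cr(np.radians(310),72,88))
E
```

```text
25.8333 [622.8  46.1 208.6] tip in tool [-43.81  53.95  58.88] F tool [ 5.4 -9.9  1.1] M tool [ 1.4   0.32 -0.02] roterr [-1.54  4.32 -0.02] grip 41.18554449174553 22.99418450653839 [ -9. -14. 117.  22.  48.  85.]
eye along V 16.2 347.2
0 [('g', 115.0, 8.0), ('g', 123.5, 2.5), ('g', 127.0, 1.5), ('B', 132.0, 1.5), ('g', 133.5, 1.5), ('g', 137.0, 7.5), ('B', 144.5, 1.5), ('k', 146.0, 3.5), ('k', 152.0, 1.5), ('k', 154.0, 2.5), ('g', 156.5, 7.5), ('W', 164.0, 13.0), ('k', 177.0, 12.0), ('W', 189.5, 14.0), ('B', 204.0, 3.0), ('g', 209.0, 8.0), ('B', 219.0, 3.0)]
20 [('g', 115.0, 7.5), ('B', 122.5, 3.0), ('g', 125.5, 5.0), ('g', 131.0, 9.5), ('B', 140.5, 3.0), ('B', 144.0, 2.0), ('k', 146.0, 4.0), ('g', 150.0, 2.0), ('k', 152.0, 3.5), ('g', 155.5, 8.0), ('W', 163.5, 16.0), ('g', 179.5, 3.0), ('W', 185.0, 19.0), ('B', 204.0, 3.0), ('B', 207.5, 2.0), ('g', 209.5, 4.0), ('g', 214.5, 2.0), ('g', 217.5, 6.0)]
[1.76663527 0.990334   2.15189352]
```

```bash
python3 - <<'E'
from h import *
c=cr(np.radians(310),72,88); z=RT[:,2]; print("retreat",(-62*z).round(1)); print("above boss",(cr(0,0,79+70)-c).round(1),"rot",(np.radians(-50)*z).round(4)); print(z)
E
```

```text
retreat [-32.8 -11.9  51.2]
above boss [-79.6 -49.3  11.3] rot [-0.4621 -0.1682  0.7209]
[ 0.52952222  0.19272194 -0.82611408]
```

Request:
{"name": "step_arm", "arguments": {
  "targets": [
    [[0,0,0,0,0,0],[0,0,0,0,0,0],[0,0,0,0,0,0],[0,0,0,0,0,0],[0,0,0,0,0,0]]
  ],
  "fingers": -0.3
}}

```text
time: 26.3
tool_pos: [621.1, 45.0, 205.9]
tcp_rot: [-158.9, -27.6, -19.9]
ft_force: [-0.1, 0.5, -0.9]
finger_gap: 55.7
grip_force: 0.0
```

Request:
{"name": "step_arm", "arguments": {
  "targets": [
    [[-8,-3,12.6,0,0,0],[-20,-7.2,31,0,0,0],[-32.8,-11.9,51.2,0,0,0],[-36,-14,49,-0.0578,-0.021,0.0901],[-43,-20,43,-0.1155,-0.042,0.1802],[-50,-26,37,-0.1733,-0.0631,0.2703],[-57,-32,31,-0.231,-0.0841,0.3604],[-64,-37,25,-0.2888,-0.1051,0.4506],[-70,-42,20,-0.3466,-0.1261,0.5407],[-76,-46,15,-0.4043,-0.1472,0.6308],[-79.6,-49.3,11.3,-0.4621,-0.1682,0.7209],[-79.6,-49.3,11.3,-0.4621,-0.1682,0.7209]]
  ],
  "fingers": -1
}}

```text
time: 27.3
tool_pos: [540.8, -4.6, 216.5]
tcp_rot: [169.6, -32.8, 38.7]
ft_force: [-0.1, 0.0, 0.5]
finger_gap: 85.6
grip_force: 0.0
```

Request:
{"name": "step_arm", "arguments": {
  "targets": [
    [[0,0,0,0,0,0],[0,0,0,0,0,0],[0,0,0,0,0,0],[0,0,0,0,0,0]]
  ]
}}

```text
time: 27.63
tool_pos: [542.1, -3.9, 218.4]
tcp_rot: [169.8, -33.0, 38.4]
ft_force: [-0.9, 0.4, 0.8]
finger_gap: 85.4
grip_force: 0.0
```

```bash
python3 - <<'E'
from h import *
rep(); w=snap("wrist","w13"); s=r.sense(); im=w["img"]; g=cv2.cvtColor(im,cv2.COLOR_BGR2GRAY)
print(cr(0,0,149)-s["tool_pos"], blobs(red(im),100))
br=(im[...,2]>150)&(im[...,1]<90)
for deg in (300,305,310,315,320,325): print(deg,"pin",proj(w,cr(np.radians(deg),72,117)).round(1),"ball",proj(w,cr(np.radians(deg),-58,43)).round(1))
q=[proj(w,PV+RT@np.r_[Ro.from_euler("z",310,degrees=True).as_matrix()[:2,:2]@[sx*13,sy*13],-(h-17)]) for h in (92,48) for sx,sy in((1,1),(1,-1),(-1,-1),(-1,1))]; print("boss corners",np.round(q,0).tolist())
c=max(cv2.findContours(red(im).astype(np.uint8),0,2)[0],key=cv2.contourArea); print(cv2.approxPolyDP(c,4,True)[:,0].tolist())
for (x0,x1,y0,y1,r0,r1) in ((260,380,80,220,13,24),(250,390,280,420,20,36)):
    e=cv2.HoughCircles(g[y0:y1,x0:x1],cv2.HOUGH_GRADIENT,1,20,param1=80,param2=14,minRadius=r0,maxRadius=r1); print(None if e is None else (e+[x0,y0,0])[0][:3])
E
```

```text
27.6333 [542.1  -3.9 218.4] tip in tool [  7.44  -4.94 113.76] F tool [-0.6 -0.4 -1. ] M tool [-0.18 -0.22 -0.02] roterr [ 23.6   12.92 -42.3 ] grip 0.0 85.38785027318652 [-19. -28. 127.  25.  56.  26.]
[-0.58923771 -0.44329703 -0.46441244] [(1246, array([316.7, 252.6]))]
300 pin [276.5 140.7] ball [330.1 345.9]
305 pin [294.4 138.2] ball [321.8 346.8]
310 pin [312.5 137.4] ball [313.5 347.2]
315 pin [330.5 138.2] ball [305.2 346.8]
320 pin [348.4 140.6] ball [297.  345.9]
325 pin [365.9 144.6] ball [288.8 344.3]
boss corners [[342.0, 269.0], [284.0, 269.0], [285.0, 320.0], [341.0, 320.0], [337.0, 239.0], [289.0, 239.0], [290.0, 283.0], [336.0, 283.0]]
[[336, 237], [294, 241], [297, 313], [293, 266], [347, 260]]
[[316.5        124.5         17.89999962]]
[[320.5        349.5         28.60000038]
 [293.5        338.5         28.79999924]]
```

```bash
python3 - <<'E'
from h import *
R2=RT@Ro.from_rotvec([0,0,np.radians(-50)]).as_matrix(); d=R2@[2.7,2.3,0]; z=R2[:,2]
R3=Ro.from_rotvec([-.0137,.0376,0]).as_matrix()@R2; z3=R3[:,2]; end=cr(0,0,79)+d; c=cr(0,0,149)
for k in (40,25,12,5,0): print((end-z3*k-c).round(1))
print(R3)
E
```

```text
[ 20.2   5.7 -22.1]
[ 27.6   8.5 -34.8]
[ 34.1  10.8 -45.8]
[ 37.6  12.1 -51.8]
[ 40.1  13.  -56. ]
[[ 0.67741596  0.5413493   0.49804473]
 [ 0.529171   -0.82893033  0.18125275]
 [ 0.51096543  0.14076732 -0.84799699]]
```

Request:
{"name": "step_arm", "arguments": {
  "targets": [
    [[12,2,-8,-0.0137,0.0376,0],[20.2,5.7,-22.1,-0.0137,0.0376,0],[27.6,8.5,-34.8,-0.0137,0.0376,0],[34.1,10.8,-45.8,-0.0137,0.0376,0],[37.6,12.1,-51.8,-0.0137,0.0376,0],[40.1,13,-56,-0.0137,0.0376,0],[40.1,13,-56,-0.0137,0.0376,0],[40.1,13,-56,-0.0137,0.0376,0]]
  ]
}}

```text
time: 28.35
tool_pos: [581.9, 9.1, 162.1]
tcp_rot: [170.6, -30.7, 38.0]
ft_force: [0.4, 0.0, 0.6]
finger_gap: 85.4
grip_force: 0.0
```

Request:
{"name": "step_arm", "arguments": {
  "targets": [
    [[0,0,0,0,0,0],[0,0,0,0,0,0],[0,0,0,0,0,0],[0,0,0,0,0,0],[0,0,0,0,0,0],[0,0,0,0,0,0],[0,0,0,0,0,0],[0,0,0,0,0,0]]
  ],
  "fingers": 1,
  "newtons": 70
}}

```text
time: 29.02
tool_pos: [581.7, 9.8, 162.5]
tcp_rot: [170.6, -30.8, 38.1]
ft_force: [-6.9, 3.3, 7.6]
finger_gap: 25.6
grip_force: 67.5
```

```bash
python3 - <<'E'
from h import *
rep(); s=r.sense(); print(s["ft_force"],s["wrist_torque"]); snap("wrist","w14")
E
```

```text
29.0167 [581.7   9.8 162.5] tip in tool [ 0.17 -0.74 44.49] F tool [-3.8 -4.  -9.2] M tool [ 0.58 -1.12 -0.2 ] roterr [ 23.49  10.63 -42.96] grip 67.53836274147034 25.644595658054453 [-14. -16. 123.  24.  48.  28.]
[-6.87072408  3.30810042  7.59139816] [0.60758453 0.8489429  0.73005811]
```

Request:
{"name": "step_arm", "arguments": {
  "targets": [
    [[-0.9,-0.3,1.7,0,0,0],[-2.3,-0.9,4.3,0,0,0],[-4.2,-1.5,7.8,0,0,0],[-6.1,-2.2,11.3,0,0,0],[-8,-2.9,14.7,0,0,0],[-8,-2.9,14.7,0,0,0]]
  ]
}}

```text
time: 29.57
tool_pos: [572.8, 7.3, 175.6]
tcp_rot: [170.8, -30.7, 38.0]
ft_force: [-1.6, 4.1, -1.0]
finger_gap: 24.8
grip_force: 83.6
```

```bash
python3 - <<'E'
from h import *
rep()
E
```

```text
29.5667 [572.8   7.3 175.6] tip in tool [ 1.83 -1.03 60.4 ] F tool [-3.  -3.3  0.8] M tool [ 0.73 -0.83 -0.12] roterr [ 23.39  10.51 -42.98] grip 83.57294082641602 24.78658333286756 [-15. -18. 123.  23.  51.  28.]
```

Sliding freely, so I'll continue the pull-off.

Request:
{"name": "step_arm", "arguments": {
  "targets": [
    [[-2.8,-1,5.2,0,0,0],[-5.6,-2.1,10.4,0,0,0],[-8.9,-3.2,16.5,0,0,0],[-12.2,-4.4,22.5,0,0,0],[-16.4,-6,30.3,0,0,0],[-23.5,-8.6,43.3,0,0,0],[-28.2,-10.3,52,0,0,0],[-28.2,-10.3,52,0,0,0]]
  ]
}}

```text
time: 30.23
tool_pos: [546.2, -5.0, 231.6]
tcp_rot: [170.3, -30.9, 38.1]
ft_force: [1.2, 0.3, -5.3]
finger_gap: 24.8
grip_force: 83.6
```

```bash
python3 - <<'E'
from h import *
rep(); s=r.sense(); t=snap("top","t15"); im=t["img"]; print(s["ft_force"])
# tray centre from initial top picture
im0=cv2.imread("pics/top0.png"); m=bluem(im0); m[:,245:]=0
c=max(cv2.findContours(m.astype(np.uint8),0,2)[0],key=cv2.contourArea); rc=cv2.minAreaRect(c); print(rc,[onz(t,*p,25).round(1)[:2] for p in cv2.boxPoints(rc)])
print("centre",onz(t,*rc[0],20))
E
```

```text
30.2333 [546.2  -5.  231.6] tip in tool [ -1.82  -1.58 123.5 ] F tool [-1.2  1.   5.2] M tool [-0.43 -0.65  0.02] roterr [ 23.72  10.76 -42.82] grip 83.59182357788086 24.790471450302608 [-18. -27. 123.  22.  59.  29.]
[ 1.20277524  0.29497346 -5.34722002]
((193.62228393554688, 226.40524291992188), (70.52271270751953, 71.85429382324219), 76.67547607421875) [array([582.4, 381.7]), array([621.1, 203.4]), array([444.6, 164.6]), array([406.8, 341.9])]
centre [513.7895286  273.93792305  20.        ]
```

```bash
python3 - <<'E'
from h import *
t=snap("top"); s=snap("scene")
print("oil cap",onz(t,157.5,165,170),"gauge needle ends",onz(t,188,272,195),onz(t,225,293,195),onz(t,205,281,205))
R3=Ro.from_rotvec([-.0137,.0376,0]).as_matrix()@RT@Ro.from_rotvec([0,0,np.radians(-50)]).as_matrix()
for yaw in (104,110,114,120):
    T=Ro.from_euler("xyz",[180,0,yaw],degrees=True).as_matrix(); v=Ro.from_matrix(T@R3.T).as_rotvec(); print(yaw,v.round(4),np.degrees(np.linalg.norm(v)).round(1),(v/13).round(4))
st=r.sense(); Rm=Ro.from_euler("xyz",st["tcp_rot"],degrees=True).as_matrix(); print(np.degrees(Ro.from_matrix(R3@Rm.T).as_rotvec()),st["tool_pos"])
E
```

```text
oil cap [647.05156785 328.38577778 170.        ] gauge needle ends [397.20043814 255.5330469  195.        ] [347.92084783 172.81198055 195.        ] [376.11393802 215.81928533 205.        ]
104 [-0.4813  0.3458  1.1645] 74.9 [-0.037   0.0266  0.0896]
110 [-0.5042  0.3237  1.266 ] 80.2 [-0.0388  0.0249  0.0974]
114 [-0.5192  0.3083  1.3336] 83.9 [-0.0399  0.0237  0.1026]
120 [-0.5414  0.2843  1.435 ] 89.4 [-0.0416  0.0219  0.1104]
[ 0.00406285  0.02236342 -0.01533163] [545.62838666  -4.36681208 228.41000268]
```

Request:
{"name": "step_arm", "arguments": {
  "targets": [
    [[-1,0,20,-0.0399,0.0237,0.1026],[-3,8,40,-0.0798,0.0474,0.2052],[-5.5,30,55,-0.1197,0.0711,0.3078],[-8,55,61.6,-0.1596,0.0948,0.4104],[-10.5,80,61.6,-0.1995,0.1185,0.513],[-13,105,61.6,-0.2394,0.1422,0.6156],[-15.5,130,61.6,-0.2793,0.1659,0.7182],[-18,155,61.6,-0.3192,0.1896,0.8208],[-20.5,180,61.6,-0.3591,0.2133,0.9234],[-23,205,61.6,-0.399,0.237,1.026],[-25.5,230,61.6,-0.4389,0.2607,1.1286],[-27.6,255,61.6,-0.4788,0.2844,1.2312]]
  ]
}}

```text
time: 31.38
tool_pos: [518.0, 252.5, 289.1]
tcp_rot: [178.0, -1.6, 108.5]
ft_force: [-0.3, -0.7, -5.6]
finger_gap: 24.9
grip_force: 83.4
```

Request:
{"name": "step_arm", "arguments": {
  "targets": [
    [[-2,15,0,-0.0399,0.0237,0.1026],[-2,23.4,0,-0.0399,0.0237,0.1026],[-2,23.4,0,-0.0399,0.0237,0.1026],[-2,23.4,-20,-0.0399,0.0237,0.1026],[-2,23.4,-50,-0.0399,0.0237,0.1026],[-2,23.4,-80,-0.0399,0.0237,0.1026],[-2,23.4,-110,-0.0399,0.0237,0.1026],[-2,23.4,-130,-0.0399,0.0237,0.1026],[-2,23.4,-145,-0.0399,0.0237,0.1026],[-2,23.4,-150,-0.0399,0.0237,0.1026],[-2,23.4,-150,-0.0399,0.0237,0.1026],[-2,23.4,-150,-0.0399,0.0237,0.1026]]
  ]
}}

```text
time: 32.38
tool_pos: [516.6, 273.7, 140.9]
tcp_rot: [179.9, -0.1, 113.9]
ft_force: [0.2, 0.2, -5.2]
finger_gap: 25.2
grip_force: 83.1
```

```bash
python3 - <<'E'
from h import *
s=r.sense(); print(s["time"],s["tool_pos"],s["tcp_rot"],s["ft_force"],s["wrist_torque"],s["joint_pos"].round(0))
w=snap("wrist","w16"); im=w["img"]; g=cv2.cvtColor(im,cv2.COLOR_BGR2GRAY); Rm=Ro.from_euler("xyz",s["tcp_rot"],degrees=True).as_matrix()
print("pin pred",proj(w,s["tool_pos"]+Rm@[72,0,79-117]),"sleeve top",proj(w,s["tool_pos"]+Rm@[72,0,79-113]))
for f in ("w4","w16"):
    g=cv2.imread(f"pics/{f}.png",0); e=cv2.HoughCircles(g[60:250,240:400],cv2.HOUGH_GRADIENT,1,30,param1=80,param2=18,minRadius=22,maxRadius=60); print(f,None if e is None else (e+[240,60,0])[0][:3])
E
```

```text
32.3833 [516.63003278 273.72912475 140.88197886] [ 1.79948270e+02 -6.63255031e-02  1.13918287e+02] [ 0.23794929  0.19454817 -5.1622531 ] [ 0.02713169 -0.02951645  0.01019951] [23. 10. 95.  0. 75. -1.]
pin pred [316.48122854 161.84783572] sleeve top [316.38629536 159.14106815]
w4 [[317.5        157.5         51.59999847]
 [330.5        195.5         58.29999924]
 [364.5        205.5         33.59999847]]
w16 [[313.5        154.5         55.        ]
 [293.5        130.5         46.20000076]
 [246.5        118.5         36.        ]]
```

Request:
{"name": "step_arm", "arguments": {
  "targets": [
    [[0,0,-12,0,0,0],[0,0,-26,0,0,0],[0,0,-38,0,0,0],[0,0,-46,0,0,0],[0,0,-51,0,0,0],[0,0,-53,0,0,0],[0,0,-54,0,0,0],[0,0,-54,0,0,0]]
  ]
}}

```text
time: 33.1
tool_pos: [516.4, 274.3, 86.5]
tcp_rot: [180.0, -0.1, 114.0]
ft_force: [0.8, 0.2, -6.1]
finger_gap: 24.9
grip_force: 83.3
```

Request:
{"name": "step_arm", "arguments": {
  "targets": [
    [[0,0,-0.5,0,0,0],[0,0,-1,0,0,0],[0,0,-1.5,0,0,0],[0,0,-1.5,0,0,0]]
  ]
}}

```text
time: 33.43
tool_pos: [516.2, 274.2, 84.9]
tcp_rot: [180.0, -0.1, 114.0]
ft_force: [0.6, 0.4, -6.8]
finger_gap: 24.8
grip_force: 83.3
```

Request:
{"name": "step_arm", "arguments": {
  "targets": [
    [[0,0,-0.4,0,0,0],[0,0,-0.8,0,0,0],[0,0,-1.2,0,0,0],[0,0,-1.2,0,0,0]]
  ]
}}

```text
time: 33.77
tool_pos: [516.2, 274.2, 83.8]
tcp_rot: [-180.0, -0.0, 114.0]
ft_force: [-1.4, -0.9, -2.7]
finger_gap: 24.8
grip_force: 83.9
```

Request:
{"name": "step_arm", "arguments": {
  "targets": [
    [[0,0,-0.4,0,0,0],[0,0,-0.8,0,0,0],[0,0,-0.8,0,0,0]]
  ]
}}

```text
time: 34.02
tool_pos: [516.3, 274.2, 83.8]
tcp_rot: [180.0, -0.0, 114.0]
ft_force: [-4.6, -4.0, 6.6]
finger_gap: 25.2
grip_force: 85.0
```

```bash
python3 - <<'E'
from h import *
s=r.sense(); print(s["tool_pos"],s["ft_force"],s["wrist_torque"])
E
```

```text
[516.31860747 274.1759401   83.78414243] [-4.58813232 -4.02720203  6.61832346] [-0.47295498  1.0278284   0.03823462]
```

Request:
{"name": "step_arm", "arguments": {
  "targets": [
    [[0,0,0.3,0,0,0],[0,0,0.3,0,0,0],[0,0,0.3,0,0,0]]
  ],
  "fingers": 1,
  "newtons": 20
}}

```text
time: 34.27
tool_pos: [516.2, 274.2, 83.8]
tcp_rot: [180.0, -0.0, 114.0]
ft_force: [-4.3, -3.0, 5.2]
finger_gap: 25.0
grip_force: 84.7
```

Request:
{"name": "step_arm", "arguments": {
  "targets": [
    [[0,0,0,0,0,0],[0,0,0,0,0,0],[0,0,0,0,0,0],[0,0,0,0,0,0],[0,0,0,0,0,0],[0,0,0,0,0,0]]
  ],
  "fingers": -0.3
}}

```text
time: 34.77
tool_pos: [516.2, 274.3, 83.0]
tcp_rot: [-180.0, -0.1, 114.0]
ft_force: [-0.2, 0.4, 0.8]
finger_gap: 55.7
grip_force: 0.0
```

Request:
{"name": "step_arm", "arguments": {
  "targets": [
    [[0,0,5,0,0,0],[0,0,15,0,0,0],[0,0,35,0,0,0],[0,0,60,0,0,0],[0,0,90,0,0,0],[0,0,120,0,0,0],[0,0,145,0,0,0],[0,0,155,0,0,0],[0,0,155,0,0,0],[0,0,155,0,0,0],[0,0,155,0,0,0],[0,0,155,0,0,0]]
  ]
}}

```text
time: 35.77
tool_pos: [515.0, 273.7, 235.5]
tcp_rot: [-179.8, -0.1, 114.0]
ft_force: [-0.2, -0.7, 0.1]
finger_gap: 55.6
grip_force: 0.0
```

```bash
python3 - <<'E'
from h import *
s=r.sense(); w=snap("wrist","w17"); im=w["img"]; g=cv2.cvtColor(im,cv2.COLOR_BGR2GRAY)
print(s["time"],s["tool_pos"],s["ft_force"].round(1))
O=np.array([516.3,274.2,5]); x=np.array([np.cos(np.radians(114)),np.sin(np.radians(114)),0])
for n,p in (("pin",O+72*x+[0,0,117]),("boss top",O+[0,0,92]),("ball",O-58*x+[0,0,43])): print(n,proj(w,p).round(1))
print("red",blobs(red(im),100)); a=red(im)
for (x0,x1,y0,y1,r0,r1) in ((250,380,60,190,10,24),(250,390,240,380,18,36)):
    e=cv2.HoughCircles(g[y0:y1,x0:x1],cv2.HOUGH_GRADIENT,1,20,param1=80,param2=14,minRadius=r0,maxRadius=r1); print(None if e is None else (e+[x0,y0,0])[0][:3])
# bystanders: hammer/oil/gauge before vs after in the top view
t=snap("top","t17"); i0=cv2.imread("pics/top0.png").astype(int); d=(np.abs(t["img"].astype(int)-i0).max(2)>50)
print("top diffs",blobs(cv2.morphologyEx(d.astype(np.uint8),cv2.MORPH_CLOSE,np.ones((5,5))),60))
for nm,lo,hi,box in (("hammer",(10,90,120),(25,255,255),(160,190,290,375)),("oilred",(0,150,120),(8,255,255),(145,185,150,190)),("oil",(20,150,120),(32,255,255),(145,190,150,190)),("gauge",(18,120,120),(32,255,255),(185,230,265,300))):
    o=[]
    for I in (i0.astype(np.uint8),t["img"]):
        m=cv2.inRange(cv2.cvtColor(I,cv2.COLOR_BGR2HSV),lo,hi)[box[2]:box[3],box[0]:box[1]]>0; o.append([(q[0],q[1].tolist()) for q in blobs(m,8)][:3])
    print(nm,o)
E
```

```text
35.7667 [515.03930171 273.74832387 235.53928933] [-0.2 -0.7  0.1]
pin [318.6 123.3]
boss top [318.  239.1]
ball [317.5 290.2]
red [(349, array([316. , 233.6])), (283, array([611.3, 266.8]))]
[[316.5        123.5         20.10000038]
 [291.5        101.5         13.39999962]
 [322.5         84.5         15.5       ]]
[[318.5        293.5         18.79999924]
 [284.5        272.5         21.60000038]]
top diffs [(1643, array([274.1, 142.8])), (23507, array([185., 335.])), (64, array([291.3, 182.6])), (708, array([429.3, 209.7])), (801, array([ 34.6, 373.3])), (315, array([288.6, 392.4])), (5208, array([ 73.8, 452.2])), (1606, array([325.2, 440.6])), (471, array([  7.9, 465.6]))]
hammer [[(738, [12.0, 44.4])], [(29, [9.2, 8.4])]]
oilred [[(106, [11.8, 14.2])], [(25, [15.8, 12.4])]]
oil [[(332, [20.9, 20.5])], [(193, [24.3, 17.1])]]
gauge [[(52, [21.6, 16.4])], []]
```

The crank stands upright in the tray: pin at (316.5,123.5), within about 2 px of the upright prediction. I'll clear the arm and check the bystanders.

Request:
{"name": "step_arm", "arguments": {
  "targets": [
    [[0,0,25,0,0,0],[0,0,55,0,0,0],[-5,-25,75,0,0,0],[-10,-60,80,0,0,0],[-15,-100,80,0,0,0],[-20,-140,80,0,0,0],[-25,-180,80,0,0,0],[-30,-220,80,0,0,0],[-35,-260,80,0,0,0],[-40,-300,80,0,0,0],[-45,-340,80,0,0,0],[-50,-380,80,0,0,0]]
  ]
}}

```text
time: 36.87
tool_pos: [465.2, -107.5, 317.3]
tcp_rot: [-180.0, -0.1, 114.0]
ft_force: [0.3, 0.0, 0.5]
finger_gap: 55.5
grip_force: 0.0
```

Request:
{"name": "step_arm", "arguments": {
  "targets": [
    [[0,-40,0,0,0,0],[0,-80,0,0,0,0],[0,-120,0,0,0,0],[0,-120,0,0,0,0],[0,-120,0,0,0,0]]
  ]
}}

```text
time: 37.28
tool_pos: [465.3, -227.7, 316.6]
tcp_rot: [-179.9, -0.2, 113.8]
ft_force: [-0.0, -0.0, 0.3]
finger_gap: 55.4
grip_force: 0.0
```

```bash
python3 - <<'E'
from h import *
t=snap("top","t18"); sc=snap("scene","s18"); i0=cv2.imread("pics/top0.png"); s0=cv2.imread("pics/scene0.png")
for nm,lo,hi,box in (("hammer",(10,90,120),(25,255,255),(160,190,290,375)),("oilred",(0,150,120),(8,255,255),(145,185,150,190)),("oil",(20,150,120),(32,255,255),(145,190,150,190)),("gauge",(18,120,120),(32,255,255),(185,230,265,300))):
    o=[]
    for I in (i0,t["img"]):
        m=cv2.inRange(cv2.cvtColor(I,cv2.COLOR_BGR2HSV),lo,hi)[box[2]:box[3],box[0]:box[1]]>0; o.append([(q[0],q[1].tolist()) for q in blobs(m,8)][:3])
    print(nm,o)
print("red top",[(b[0],b[1].tolist()) for b in blobs(red(t["img"]),40)],"boss pred",proj(t,[516.3,274.2,97]).round(1))
d=(np.abs(sc["img"].astype(int)-s0.astype(int)).max(2)>50); print("scene diffs",[(a,c.tolist()) for a,c in blobs(d,60)])
jaw(t,(-20,20),100); t0=dict(t); t0["img"]=i0; jaw(t0,(-20,20),100); s=r.sense(); print(s["time"])
E
```

```text
hammer [[(738, [12.0, 44.4])], [(736, [12.0, 44.3])]]
oilred [[(106, [11.8, 14.2])], [(109, [11.9, 14.3])]]
oil [[(332, [20.9, 20.5])], [(327, [20.7, 20.5])]]
gauge [[(52, [21.6, 16.4])], [(53, [21.5, 16.4])]]
red top [(46, [156.6, 164.4]), (107, [484.4, 188.1]), (100, [375.9, 201.0]), (110, [406.2, 288.0])] boss pred [187.6 223.1]
scene diffs [(3449, [215.4, 51.8]), (1143, [263.1, 43.8]), (1678, [400.2, 35.9]), (818, [282.6, 57.6]), (248, [228.6, 94.6]), (78, [256.8, 119.9]), (204, [353.8, 133.2]), (65, [245.1, 147.8]), (1715, [247.3, 182.7]), (77, [272.0, 167.2]), (620, [400.0, 201.4]), (450, [391.8, 267.3]), (547, [408.5, 274.0]), (673, [247.6, 314.5])]
eye along V -211.1 1603.4
-20 [('g', 100.0, 5.5), ('B', 105.5, 41.5), ('g', 147.0, 13.0), ('W', 160.0, 16.5), ('g', 176.5, 4.0), ('W', 180.5, 25.5), ('B', 206.0, 19.0)]
20 [('g', 100.0, 3.5), ('B', 103.5, 45.5), ('g', 149.0, 10.5), ('W', 159.5, 16.0), ('g', 175.5, 8.0), ('W', 183.5, 21.5), ('B', 205.0, 20.0)]
eye along V -211.1 1603.4
-20 [('B', 100.0, 17.5), ('g', 117.5, 5.5), ('k', 123.0, 5.0), ('g', 128.0, 11.0), ('W', 139.0, 8.0), ('g', 147.0, 13.0), ('W', 160.0, 16.5), ('g', 176.5, 4.0), ('W', 180.5, 25.5), ('B', 206.0, 19.0)]
20 [('B', 100.0, 17.0), ('g', 117.0, 7.5), ('k', 124.5, 6.0), ('g', 130.5, 7.5), ('W', 138.0, 11.0), ('g', 149.0, 10.5), ('W', 159.5, 13.5), ('g', 173.0, 8.0), ('W', 181.0, 24.0), ('g', 205.0, 1.5), ('B', 206.5, 18.5)]
37.3833
```

```bash
python3 - <<'E'
from h import *
t=snap("top"); sc=snap("scene")
for d in (t,sc):
    im=d["img"].astype(int); m=(im[...,2]>1.8*im[...,1])&(im[...,2]>1.8*im[...,0])&(im[...,2]>60); O=np.array([516.3,274.2,5.]); p=proj(d,O+[0,0,85])
    print([(a,c.tolist()) for a,c in blobs(m,15) if np.hypot(*(c-p))<25],p.round(1))
    x=np.array([np.cos(np.radians(114)),np.sin(np.radians(114)),0]); u,v=proj(d,O-58*x+[0,0,43]).astype(int); print("ball px",(u,v),im[v,u])
E
```

```text
[(110, [188.5, 223.2])] [188.2 223.3]
ball px (np.int64(212), np.int64(214)) [238 239 238]
[(129, [400.7, 194.8])] [401.3 191.6]
ball px (np.int64(393), np.int64(213)) [208 219 220]
```

The boss and ball sit at the upright prediction in both views, the bystanders haven't moved, and the block is clamped. I'm handing in.

```bash
python3 -c "
from bench import r
print(r.hand_in())"
```

```text
the job is handed in; nothing more can be done
None
```

The job is handed in at about 37 s: I wound the crank clockwise to the hard stop, which pushed 74 N, then eased it back slightly so the block stays clamped (screw at about 19.6 by estimate). The crank now stands upright on its hub in the blue tray, and the hammer, oil bottle and gauge have not moved.

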